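Open the lamp box with a screwdriver and move its lamps to the lamp rest

ROBOT

A 7-joint arm with a two-finger parallel gripper is mounted at the origin on a cart in front of the work surface, level with it; the furniture and walls round the work are solid. World frame = base frame: x ahead of the robot, y to its left, z up, the work surface at z = 0. Lengths are in mm, angles in rad, forces in N, time in s.
With the tool pointing down it reaches from about 400 to 875 mm from the base axis. Payload 4.4 kg.
Tool frame: the origin (TCP) lies on the centre line of the jaws, within the pads' length; the fingertips stand 19 mm ahead of it and the grasp point (between the pads) is the TCP; z points along the fingers, y is the line along which they close (so a half turn about z gives the same grasp; the last joint's range is limited). The gripper opens to 85 mm and grips with 20 to 120 N. Pads are 22 mm wide; open, the fingers measure 114 mm over their backs; the gripper's body (76 mm by 85 mm) begins 54 mm behind the grasp point. The pads swing forward as they close: fully open they stand 13 mm farther back than shut.
Start: joints at [-1.403, 0.628, 0.038, 1.517, -0.027, 0.996, -0.02], TCP at [150.564, 632.335, 250.313] pointing down, gripper open.
Joint ranges: [-3.06, 3.06], [-0.37, 2.12], [-1.25, 1.32], [0.18, 2.47], [-1.1, 4.24], [0.23, 1.98], [-2.94, 2.94]. Speed limits (rad/s): [2.57, 2.57, 3.14, 3.14, 3.14, 3.14, 3.14].

INTERFACE

Orientations are given as [roll, pitch, yaw] about the fixed x, y, z axes, in that order (R = Rz(yaw) Ry(pitch) Rx(roll)).
In Python, from cell import ctrl, viewer, silhouettes gives the robot as it stands.
- The arm moves only by the shell command python3 -m creep 'ROWS'. ROWS is JSON, a list of rows, each an object with "jaw": the gripper command: -1 is shut, 1 is fully open, values between are in proportion; "xyz": the shift along the tool's x, y, z in mm, a list of three; "angular": the turn, a rotation vector about the tool's x, y, z in rad, a list of three. In form: [{"jaw": jaw, "xyz": [tx, ty, tz], "angular": [rx, ry, rz]}, ...]. A call has 1 to 12 rows; each row is the pose to reach, as a shift and turn from the pose commanded when the call began, along the tool's axes at that moment; what a row does not reach only later rows make up. A row lasts 1/8 s, in which the tool goes at most 62.5 mm and 10.7 degrees, less where a joint would pass 70% of its speed; a pose out of reach is approached as far as the arm can. A call with a gripper value outside its range is refused whole. The fingers move at their own pace and stop on an object; the grip force is fixed at half the most. Time passes only in rows, so rows that repeat a pose let the fingers close. It gives the time, the measured TCP pose, the force, the opening and the grip force at its end, in the units of the state.
- ctrl.read_state(): the state, without advancing time (a new reading comes with each control period).
- viewer.get_image(name): name is "side" or "top"; returns (picture, depth): 480x640x3 uint8, red, green, blue; 480x640 float32, mm along the optical axis (not along the pixel's ray), 0 where there is no reading.
- viewer.camera_model(name): a dict with "fx", "fy", "cx", "cy" (pixels), "T" (4x4, takes a point from camera to world coordinates). Camera axes: x right, y down, z forward; pixel columns grow to the right and rows downward; lengths in mm; the calibration is good to about 2 mm. A picture is of the moment at which its call begins. camera_model takes no time and is no camera call.
- ctrl.finish_job(): hands the job in; it is judged then, once.
Trained networks look in the newest picture that a camera, given by its name, has taken for a name from the list of things; names that differ only in an ending like _2 or _b are one class to them, and where a whole thing is asked for, a point or a joint stands for the part that bears it (a point fixed in the world has none). Each returns a list of dicts, best first, with "score" (0 to 1); they miss things now and then, are a little off and sometimes report something else, mostly with a low value. They report only what shows in the picture. A call takes as long as a camera call.
- silhouettes(camera, target): "pixels" (480x640 bool, what is visible of it) and "xy" ([column, row] in pixels, amid what is visible of it).
The state is a dict: "clock": time; "qpos": joint angles; "qd": joint speeds; "tau": joint torques, N m; "eef_pos": TCP position; "tool_rot": TCP orientation; "force": force on the tool from outside, world axes, zero at the start; "torque": the same for the moment, N m; "width": finger opening in mm; "gripper_force": force on a finger pad.
Only numpy, scipy, OpenCV 4.12 (cv2) and the standard library are available. Lean on these libraries where they do the work, as an engineer would, in place of code of your own. Each camera call takes 0.05 s, during which the arm holds its last target. There are 200 camera calls.

TASK

The lamps have to come out of the lamp box. Clear whatever lies on its cover onto the bare worktop, use the screwdriver to turn both slotted fasteners of the cover a full quarter turn anticlockwise, then lift the cover off, lay it flat and right way up on the bare worktop, and move every lamp in the box to the blue lamp rest, each lying in a trough. Finish with the screwdriver standing in its stand again, and leave the brown bottle and the beaker where they stand.

Things in the scene. Friction and masses are not known exactly. Their poses are not given: they have to be found in the camera images.
- lamp_box: Low grey sheet-metal box fixed to the worktop, 230 mm wide (its y) by 172 mm deep (x), rim 80 mm up; dark front panel with two black dials facing the robot (-x). Origin at the middle of its footprint; x points to its back, y to its left. Cover off, its mouth is 200 mm (y) by 166 mm (x). The left and right walls carry a flange under which the cover's cams catch
- cover: Cream pan-shaped cover of the box, 239 mm (y) by 181 mm (x), skirt 15 mm deep outside the box walls (2 mm play), top face 18 mm above its origin, 0.35 kg. Origin at the middle of the skirt's lower edge, axes as the box's; on the box it lies 65 mm above the worktop. Laid flat on the worktop it stands on its skirt, origin at worktop height. While a cam is locked it cannot be lifted
- cover_handle (a point): Centre of the bar of the black bridge handle in the middle of the cover: bar along the cover's x, 104 mm long, 12 mm wide (y), 11 mm high, 29.5 mm above the cover's top face (24 mm free under it, posts at x = +-40 mm)
- cam_left (a joint): Turn of the left fastener, rad: near 0 locked (its slot lies along the cover's x), grows anticlockwise seen from above to a stop at 1.6 (slot along the cover's y: released). Turning it takes about 0.05 N m; it stays where it is left
- cam_right (a joint): The same for the right fastener, also released anticlockwise
- cam_left_slot (a point): Centre of the left fastener's head, flush with the cover's top face, 86 mm left (+y) of the cover's middle; axis vertical; this point turns with it, x along the slot. Brass head 20 mm across in a steel bezel; slot across the whole head, 4.2 mm wide, 5 mm deep, edges sloped 45 degrees to 7.8 mm wide at the top. The blade has about 0.2 rad of play in it
- cam_right_slot (a point): The same for the right fastener, 86 mm right (-y) of the cover's middle
- driver_grip (a point): Centre of the screwdriver's orange handle, which is 24 x 24 mm square and 70 mm long with a 6 mm black button on top; z points up from the blade to the handle. The flat blade, 10 mm wide along this point's x and 2.4 mm thick along y, ends 85 mm below this point; the shaft is 8 mm thick and 50 mm long with the blade. 0.09 kg. It stands upright in the stand, blade down
- driver_tip (a point): Middle of the blade's end, 85 mm below driver_grip; z points up the shaft
- stand_hole (a point): Mouth of the hole in the top of the screwdriver stand, a fixed aluminium block 66 mm square, top 56 mm above the worktop, on a 78 mm rubber foot. Hole 14 mm across, open to the foot; the handle's lower end rests on the block, so that the blade's end is then 50 mm below this point
- lamp_a_mid (a point): Middle of a lamp's axis: lying cylinder 38 mm across, 143 mm long along this point's y (pale tube at +y, dark socket with pins at -y), 0.12 kg. In the box it lies along the box's x on two V supports (12 mm thick, 48 mm either side of its middle; free between them down to 10 mm), axis 46 mm above the worktop, 40 mm left of the box's middle. May be absent
- lamp_b_mid (a point): The same for a second lamp, 40 mm right of the box's middle. It may be absent
- lamp_rest: Blue base plate 130 mm (x) by 152 mm (y), 8 mm thick, fixed on the worktop, with two black rubber cross bars that form two V troughs along its x for one lamp each. Origin at the middle of its underside
- trough_a (a point): Where the middle of a lamp's axis is when it lies in the left trough (46 mm above the worktop, 40 mm left of the rest's middle), axes as the rest's; supports 12 mm thick at 48 mm either side along x
- trough_b (a point): The same for the right trough, 40 mm right of the rest's middle
- cup_carton_mid (a point): Centre of a brown carton 65 mm (x) by 90 mm (y) by 55 mm high, 27.5 mm above its underside, lying on the cover's right half. It may be absent
- timer_mid (a point): Centre of a grey timer 58 mm (x) by 64 mm (y), 17 mm thick, lying on the cover's left half. It may be absent
- tape_roll_mid (a point): Centre of a green roll of tape, 63 mm across, 18 mm high, lying on the cover's left half. It may be absent
- reagent_c: Brown reagent bottle with a blue cap, 56 mm across, 106 mm high, a bystander behind the box; origin at its foot
- beaker_100: Small glass beaker, 50 mm across, 65 mm high, a bystander right of the printer; origin at its foot
- free_right (a point): No object: a point of the bare worktop, right of the lamp rest, with room for the cover laid with its x turned about -0.26 rad (along the worktop)
- free_left (a point): No object: a point of the bare worktop left of the box, with room for one smaller thing (0.11 m across)
- free_front (a point): No object: a point of the bare worktop near its front edge, beside the place for the cover, with room for one smaller thing of 70 mm

How it is judged (in metres and radians):
On the way, in this order (a step that is already met when the one before it is completed fails the run):
1. the things on the cover are on the worktop and both fasteners are released, the cover still lying on the box (height (world z) of cup_carton_mid below 0.05 m and height (world z) of each of timer_mid, tape_roll_mid below 0.024 m and value of joint each of cam_left, cam_right above 1.3 rad and z of cover in the frame of lamp_box between 0.06 and 0.07 m and horizontal distance between cover and lamp_box below 0.008 m), for 0.1 s.
2. the cover lies flat on the worktop (height (world z) of cover between -0.005 and 0.006 m and angle between cover's own z axis and vertical below 0.06 rad and linear speed of cover below 0.02 m/s), for 0.2 s.
At the end, for the whole second after the job is handed in: All things from the cover lie on the worktop; the cover lies flat there, skirt down (0.06 rad); each lamp lies in a trough of the rest (20 mm along, 6 mm across and in height, 0.12 rad); the screwdriver stands in its stand, down on the block (8 mm, 0.1 rad) (all of step 2 and height (world z) of cup_carton_mid below 0.05 m and height (world z) of each of timer_mid, tape_roll_mid below 0.024 m and ((horizontal distance between lamp_a_mid and trough_a below 0.02 m and y of lamp_a_mid in the frame of trough_a between -0.006 and 0.006 m and z of lamp_a_mid in the frame of trough_a between -0.006 and 0.006 m and angle between the y axis of lamp_a_mid and the x axis of lamp_rest, either way round below 0.12 rad) or (horizontal distance between lamp_a_mid and trough_b below 0.02 m and y of lamp_a_mid in the frame of trough_b between -0.006 and 0.006 m and z of lamp_a_mid in the frame of trough_b between -0.006 and 0.006 m and angle between the y axis of lamp_a_mid and the x axis of lamp_rest, either way round below 0.12 rad)) and ((horizontal distance between lamp_b_mid and trough_a below 0.02 m and y of lamp_b_mid in the frame of trough_a between -0.006 and 0.006 m and z of lamp_b_mid in the frame of trough_a between -0.006 and 0.006 m and angle between the y axis of lamp_b_mid and the x axis of lamp_rest, either way round below 0.12 rad) or (horizontal distance between lamp_b_mid and trough_b below 0.02 m and y of lamp_b_mid in the frame of trough_b between -0.006 and 0.006 m and z of lamp_b_mid in the frame of trough_b between -0.006 and 0.006 m and angle between the y axis of lamp_b_mid and the x axis of lamp_rest, either way round below 0.12 rad)) and horizontal distance between driver_tip and stand_hole below 0.008 m and height (world z) of driver_tip below 0.012 m and angle between driver_tip's own z axis and vertical below 0.1 rad); the robot touches nothing.
It fails at once if the brown bottle or the beaker is pushed more than 3 cm (distance of any of reagent_c, beaker_100 from where it was at the start of the episode above 0.03 m).
It fails at once if a fastener is turned with the fingers instead of the screwdriver ((contact force between the fingers and cam_left above 3 N and velocity of joint cam_left above 0.2 rad/s) or (contact force between the fingers and cam_right above 3 N and velocity of joint cam_right above 0.2 rad/s)).
Of cup_carton, timer, tape_roll only 1 to 2 are there at a start; the rules pass over those that are not, and their reading is None.
Of lamp_a, lamp_b only 1 to 2 are there at a start; the rules pass over those that are not, and their reading is None.
At some moment in a run one of cup_carton, timer, tape_roll may be knocked a few centimetres aside while the robot is not near it.
It also fails if it takes over 210 s, if anything falls off the work surface, if the arm or the gripper's body presses on something with over 40 N, if the wrist force passes 120 N, or if a joint passes its speed limit or range.

## Working session

There is one attempt and no reset: what is moved stays moved. The work goes in short steps, Python scripts to look and compute and a shell command to move; the robot and the scene stay as the last step left them, time stands still between calls to the robot, and variables do not carry over. Pictures are saved under pics/ and viewed, at most 14 in all, crops included, and the job is handed in when it is done.

```bash
mkdir -p pics; ls; python3 - <<'E'
from cell import ctrl, viewer, silhouettes
import cv2
print(ctrl.read_state())
for n in("top","side"):
    im,d=viewer.get_image(n); cv2.imwrite(f"pics/{n}0.png",im[:,:,::-1]); print(n,viewer.camera_model(n))
E
```

```text
pics
{'clock': 0.0, 'qpos': array([-1.40277193,  0.62932618,  0.03842425,  1.51836527, -0.02700058,
        0.9962958 , -0.0200347 ]), 'qd': array([-0.00137201, -0.00133494, -0.0017563 ,  0.00183076,  0.00033918,
        0.00032632, -0.00225519]), 'tau': array([ 3.08803474e-04, -5.63418674e+01,  1.22607194e+00, -1.93452984e+01,
        1.09133471e-02,  1.06163824e-02, -2.03466023e-06]), 'eef_pos': array([150.43019491, 631.75155768, 249.40253061]), 'tool_rot': array([-3.13971549e+00,  1.28725320e-05,  2.90774764e+00]), 'force': array([-0.3128515 , -0.6973906 ,  0.65067373]), 'torque': array([ 0.00567662, -0.03753818, -0.0341027 ]), 'gripper_force': 0.0, 'width': 85.47323369059777}
top {'fx': 478.9241882240345, 'fy': 478.9241882240345, 'cx': 323.912658247845, 'cy': 237.94901938078638, 'T': array([[-6.50163879e-03, -9.95196804e-01,  9.76782941e-02,
         4.42329557e+02],
       [-9.99948996e-01,  5.71538226e-03, -8.32710103e-03,
         1.40565780e-01],
       [ 7.72883555e-03, -9.77274519e-02, -9.95183204e-01,
         1.32965401e+03],
       [ 0.00000000e+00,  0.00000000e+00,  0.00000000e+00,
         1.00000000e+00]])}
side {'fx': 435.87813769947877, 'fy': 435.87813769947877, 'cx': 324.24526128338914, 'cy': 245.7736396060859, 'T': array([[ 9.97607298e-01,  4.78089418e-02, -4.99397951e-02,
         6.12366936e+02],
       [ 6.90120322e-02, -6.45542446e-01,  7.60599954e-01,
        -8.56779120e+02],
       [ 4.12522140e-03, -7.62226512e-01, -6.47297248e-01,
         8.44875668e+02],
       [ 0.00000000e+00,  0.00000000e+00,  0.00000000e+00,
         1.00000000e+00]])}
```

View pics/top0.png

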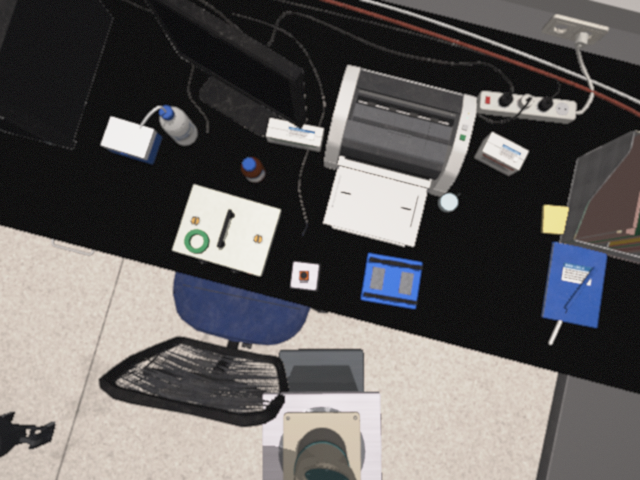

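View pics/side0.png

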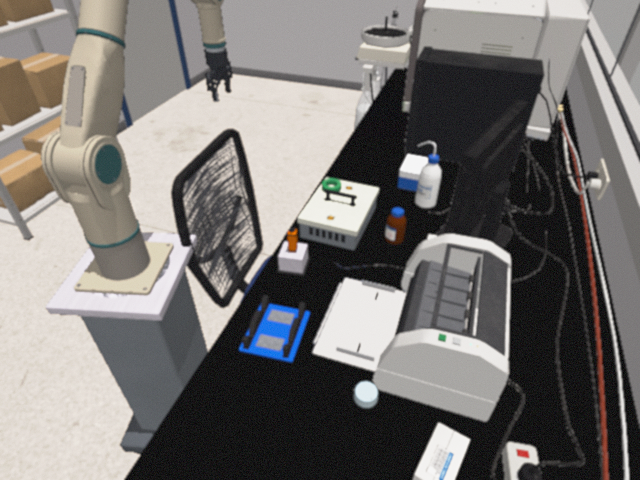

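The top picture shows the cover at (227,230) with the green tape roll at (197,241). The stand with the driver is at (305,276), the lamp rest at (392,280), the bottle at (252,168) and the beaker at (448,202). No carton or timer is visible.

```bash
cat > h.py <<'E'
from cell import ctrl, viewer, silhouettes
import cv2, numpy as np
def cloud(n,d=None):
    """480x640x3 world points (mm); rows without depth are nan"""
    if d is None: im,d=viewer.get_image(n)
    m=viewer.camera_model(n); T=m["T"]; v,u=np.mgrid[:480,:640]
    p=np.stack([(u-m["cx"])/m["fx"]*d,(v-m["cy"])/m["fy"]*d,d],-1)
    p=p@T[:3,:3].T+T[:3,3]; p[d==0]=np.nan; return p
def ray(n,u,v,z):
    m=viewer.camera_model(n); T=m["T"]
    r=T[:3,:3]@np.array([(u-m["cx"])/m["fx"],(v-m["cy"])/m["fy"],1]); return T[:3,3]+r*(z-T[2,3])/r[2]
def see(n,t,P,zr=None):
    for s in silhouettes(n,t)[:2]:
        k=s["pixels"]; q=P[k]; q=q[~np.isnan(q[:,0])]
        if zr: q=q[(q[:,2]>zr[0])&(q[:,2]<zr[1])]
        if len(q)<5: print(n,t,round(s["score"],2),"few",s["xy"]); continue
        r=cv2.minAreaRect(q[:,:2].astype(np.float32))
        print(n,t,"score",round(s["score"],2),"px",np.round(s["xy"]),"n",len(q),"med",np.round(np.median(q,0),1),"zpct",np.round(np.percentile(q[:,2],[5,95]),1),"rect",np.round(r[0],1),np.round(r[1],1),"deg",round(r[2],1))
E
python3 - <<'E'
from h import *
for n in("top","side"):
    P=cloud(n)
    for t in("cover","lamp_box","tape_roll_mid","timer_mid","cup_carton_mid","driver_grip","lamp_rest","reagent_c","beaker_100","cam_left_slot","cover_handle"): see(n,t,P)
    if n=="top":
        for u,v in((305,276),(392,280),(227,230),(480,290),(130,200),(440,320),(350,310)): print(u,v,P[v,u].round())
E
```

```text
top cover score 0.86 px [229. 227.] n 5820 med [594.6 236.3  82.6] zpct [78.2 88. ] rect [595.3 244.8] [240.9 191.1] deg 73.5
top lamp_box score 0.41 px [206. 258.] n 59 med [505.4 306.7  48.4] zpct [42.4 51.9] rect [497.  271.9] [109.5  11.6] deg 72.5
top tape_roll_mid score 0.79 px [187. 237.] n 342 med [558.6 320.1 100.5] zpct [ 89.  104.3] rect [559.2 319.8] [60.6 60.9] deg 60.5
top timer_mid score 0.49 px [250. 167.] n 467 med [750.  178.7  79.4] zpct [ 13.6 105.8] rect [764.1 192.4] [77.1 57.8] deg 62.9
top driver_grip score 0.47 px [302. 273.] n 89 med [467.5  42.9 127.2] zpct [108.1 132.7] rect [468.8  42.2] [22.1 22.7] deg 89.1
top lamp_rest score 0.82 px [391. 283.] n 2636 med [ 454.7 -194.2    8.5] zpct [ 3.1 40.3] rect [ 455.4 -196. ] [155.8 134.6] deg 79.2
top reagent_c score 0.94 px [251. 168.] n 462 med [749.6 177.7  79.4] zpct [ 13.3 105.8] rect [762.9 182.4] [60.4 63.8] deg 46.8
top beaker_100 score 0.67 px [447. 203.] n 284 med [ 669.1 -352.6   23.8] zpct [ 3.9 28. ] rect [ 673.6 -358.7] [47.8 59.4] deg 31.9
top cover_handle score 0.77 px [231. 228.] n 6162 med [593
[... 1148 characters left out ...]
0.8 252.7] [ 54.9 203.7] deg 4.6
side driver_grip score 0.6 px [294. 243.] n 223 med [467.9  33.7 102.5] zpct [ 67.2 132.8] rect [466.8  42.5] [27.8 24. ] deg 87.8
side lamp_rest score 0.64 px [276. 330.] n 2879 med [ 451.9 -206.3   11.1] zpct [ 7.2 42.6] rect [ 449.3 -188.2] [164.3 138.7] deg 80.3
side reagent_c score 0.61 px [394. 228.] n 589 med [754.5 166.5  64.5] zpct [ 10.6 105.7] rect [781.6 225.1] [157.6  54.5] deg 61.0
side beaker_100 score 0.78 px [366. 396.] n 498 med [ 668.3 -361.9   25.2] zpct [ 6.  28.1] rect [ 666.4 -347.8] [46.2 65.5] deg 1.8
side cover_handle score 0.59 px [339. 206.] n 2841 med [592.8 216.1  85.5] zpct [ 73.9 108.7] rect [586.3 310.8] [379.4 225.9] deg 77.5
```

```bash
cat >> h.py <<'E'
from scipy.spatial.transform import Rotation as R
def go(x,y,z,yaw=None,s=None):
    """print the tool-frame shift/turn to world TCP target, tool straight down"""
    s=s or ctrl.read_state(); A=R.from_euler("xyz",s["tool_rot"]); p=np.array(s["eef_pos"])
    yaw=s["tool_rot"][2] if yaw is None else yaw
    B=R.from_euler("xyz",[np.pi,0,yaw]); d=A.inv().apply(np.array([x,y,z])-p)
    print("go",(x,y,z,round(yaw,3)),"xyz",d.round(1),"ang",(A.inv()*B).as_rotvec().round(3),"rows>=",int(np.ceil(max(np.linalg.norm(d)/62.5,np.linalg.norm((A.inv()*B).as_rotvec())/.187))))
def st():
    s=ctrl.read_state(); print("t",round(s["clock"],2),"pos",np.round(s["eef_pos"],1),"rot",np.round(s["tool_rot"],3),"F",np.round(s["force"],1),"w",round(s["width"],1),"g",round(s["gripper_force"],1),"q",np.round(s["qpos"],2))
E
python3 -c "
from h import *
go(558,320,200,1.29)
P=cloud('top')
# yaws from top-face edges
for t,zr in(('cover',(76,92)),('lamp_rest',(-2,16)),('driver_grip',(120,140)),('tape_roll_mid',(95,110))): see('top',t,P,zr)
"
```

```text
go (558, 320, 200, 1.29) xyz [-468.7 -209.5   50.3] ang [-0.    -0.     1.618] rows>= 9
top cover score 0.63 px [230. 229.] n 5654 med [594.2 235.7  82.6] zpct [78.6 86.6] rect [589.9 246.4] [240.2 180.9] deg 73.3
top lamp_rest score 0.6 px [393. 280.] n 2096 med [ 454.3 -194.     7.8] zpct [ 3.2 12.5] rect [ 454.7 -195. ] [153.3 130.2] deg 80.7
top tape_roll_mid score 0.55 px [196. 244.] n 308 med [559.4 320.6 100.4] zpct [ 96.6 104.8] rect [558.4 319.7] [62.  59.6] deg 89.8
```

```bash
R='{"jaw":1,"xyz":[-469,-209.5,50],"angular":[0,0,1.618]}'; python3 -m creep '[{"jaw":1,"xyz":[-469,-209.5,50],"angular":[0,0,1.618]},{"jaw":1,"xyz":[-469,-209.5,50],"angular":[0,0,1.618]},{"jaw":1,"xyz":[-469,-209.5,50],"angular":[0,0,1.618]},{"jaw":1,"xyz":[-469,-209.5,50],"angular":[0,0,1.618]},{"jaw":1,"xyz":[-469,-209.5,50],"angular":[0,0,1.618]},{"jaw":1,"xyz":[-469,-209.5,50],"angular":[0,0,1.618]},{"jaw":1,"xyz":[-469,-209.5,50],"angular":[0,0,1.618]},{"jaw":1,"xyz":[-469,-209.5,50],"angular":[0,0,1.618]},{"jaw":1,"xyz":[-469,-209.5,50],"angular":[0,0,1.618]},{"jaw":1,"xyz":[-469,-209.5,50],"angular":[0,0,1.618]},{"jaw":1,"xyz":[-469,-209.5,50],"angular":[0,0,1.618]},{"jaw":1,"xyz":[-469,-209.5,50],"angular":[0,0,1.618]}]'; python3 - <<'E'
from h import *
st(); P=cloud("side"); see("side","tape_roll_mid",P); P=cloud("top"); see("top","tape_roll_mid",P)
go(558.5,320,102,1.29)
E
```

```text
clock: 3.05
eef_pos: [557.0, 321.7, 200.4]
tool_rot: [-3.141, -0.001, 1.294]
force: [-0.4, 0.4, -0.3]
width: 85.0
gripper_force: 0.0
t 3.05 pos [557.  321.7 200.4] rot [-3.141e+00 -1.000e-03  1.294e+00] F [-0.4  0.4 -0.3] w 85.0 g 0.0 q [-0.83  0.71  0.45  1.6  -0.37  0.92 -0.52]
side tape_roll_mid score 0.64 px [331. 184.] n 206 med [557.3 323.  103. ] zpct [ 88.8 106.2] rect [556.9 320.9] [62.4 62.3] deg 76.5
top tape_roll_mid score 0.73 px [197. 243.] n 385 med [556.7 318.2  99.9] zpct [ 83.9 104.9] rect [558.9 320.1] [62.7 62.7] deg 16.3
go (558.5, 320, 102, 1.29) xyz [-0.4  0.9 98.5] ang [-0.    -0.     0.001] rows>= 2
```

```bash
python3 -m creep '[{"jaw":1,"xyz":[0,1,60],"angular":[0,0,0]},{"jaw":1,"xyz":[0,1,90],"angular":[0,0,0]},{"jaw":1,"xyz":[0,1,96],"angular":[0,0,0]},{"jaw":1,"xyz":[0,1,96],"angular":[0,0,0]}]'; python3 -m creep '[{"jaw":1,"xyz":[0,0,3],"angular":[0,0,0]},{"jaw":1,"xyz":[0,0,3],"angular":[0,0,0]}]'; python3 -m creep '[{"jaw":0.3,"xyz":[0,0,0],"angular":[0,0,0]},{"jaw":0.1,"xyz":[0,0,0],"angular":[0,0,0]},{"jaw":-0.2,"xyz":[0,0,0],"angular":[0,0,0]},{"jaw":-0.2,"xyz":[0,0,0],"angular":[0,0,0]},{"jaw":-0.2,"xyz":[0,0,0],"angular":[0,0,0]},{"jaw":-0.2,"xyz":[0,0,0],"angular":[0,0,0]}]'
```

```text
clock: 3.75
eef_pos: [559.8, 319.8, 104.9]
tool_rot: [3.141, -0.001, 1.29]
force: [-0.2, -1.1, 0.2]
width: 85.5
gripper_force: 0.0
clock: 4.0
eef_pos: [559.7, 319.9, 102.3]
tool_rot: [3.141, -0.001, 1.29]
force: [0.4, -0.0, -0.5]
width: 85.4
gripper_force: 0.0
clock: 4.75
eef_pos: [559.6, 319.8, 102.5]
tool_rot: [3.141, -0.001, 1.29]
force: [-2.4, -1.0, 5.4]
width: 60.0
gripper_force: 64.7
```

```bash
python3 -m creep '[{"jaw":-0.2,"xyz":[0,0,-40],"angular":[0,0,0]},{"jaw":-0.2,"xyz":[0,0,-80],"angular":[0,0,0]},{"jaw":-0.2,"xyz":[0,0,-80],"angular":[0,0,0]}]'; python3 - <<'E'
from h import *
st(); go(650,445,182,1.29); P=cloud("top")
K=P[...,2]; 
sel=(abs(P[...,0]-650)<60)&(abs(P[...,1]-445)<60); print(np.percentile(K[sel],[1,50,99]))
E
```

```text
clock: 5.12
eef_pos: [561.5, 320.3, 184.9]
tool_rot: [3.137, -0.005, 1.29]
force: [0.2, 0.9, -0.7]
width: 60.2
gripper_force: 65.2
t 5.12 pos [561.5 320.3 184.9] rot [ 3.137 -0.005  1.29 ] F [ 0.2  0.9 -0.7] w 60.2 g 65.2 q [-0.82  0.73  0.44  1.61 -0.38  0.88 -0.51]
go (650, 445, 182, 1.29) xyz [144.4  50.4   3.9] ang [ 0.005 -0.005 -0.   ] rows>= 3
[-7.14805265 -0.37781723  6.82210025]
```

```bash
python3 -m creep '[{"jaw":-0.2,"xyz":[60,20,0],"angular":[0,0,0]},{"jaw":-0.2,"xyz":[110,40,0],"angular":[0,0,0]},{"jaw":-0.2,"xyz":[144,50,0],"angular":[0,0,0]},{"jaw":-0.2,"xyz":[144,50,50],"angular":[0,0,0]},{"jaw":-0.2,"xyz":[144,50,100],"angular":[0,0,0]},{"jaw":-0.2,"xyz":[144,50,140],"angular":[0,0,0]},{"jaw":-0.2,"xyz":[144,50,158],"angular":[0,0,0]},{"jaw":-0.2,"xyz":[144,50,162],"angular":[0,0,0]},{"jaw":-0.2,"xyz":[144,50,162],"angular":[0,0,0]}]'; python3 -m creep '[{"jaw":0.4,"xyz":[0,0,1],"angular":[0,0,0]},{"jaw":1,"xyz":[0,0,1],"angular":[0,0,0]},{"jaw":1,"xyz":[0,0,1],"angular":[0,0,0]},{"jaw":1,"xyz":[0,0,1],"angular":[0,0,0]},{"jaw":1,"xyz":[0,0,-60],"angular":[0,0,0]},{"jaw":1,"xyz":[0,0,-120],"angular":[0,0,0]},{"jaw":1,"xyz":[0,0,-180],"angular":[0,0,0]},{"jaw":1,"xyz":[0,0,-230],"angular":[0,0,0]},{"jaw":1,"xyz":[0,0,-230],"angular":[0,0,0]}]'; python3 - <<'E'
from h import *
st()
im,d=viewer.get_image("top"); P=cloud("top",d); see("top","tape_roll_mid",P)
im2,d2=viewer.get_image("side"); P2=cloud("side",d2); see("side","tape_roll_mid",P2); see("side","driver_grip",P2)
# driver handle orientation, stand
sel=(abs(P[...,0]-465)<50)&(abs(P[...,1]-40)<50)
for lo,hi in((125,145),(48,62)):
    q=P[sel&(P[...,2]>lo)&(P[...,2]<hi)]; print(lo,len(q),cv2.minAreaRect(q[:,:2].astype(np.float32)))
def crop(im,u,v,w,f): return cv2.resize(im[v-w*3//4:v+w*3//4,u-w:u+w],None,fx=f,fy=f,interpolation=cv2.INTER_CUBIC)
a=crop(im,227,230,64,3); b=crop(im,305,276,32,6); c=crop(im2,293,245,32,6); e=crop(im2,338,212,64,3)
cv2.imwrite("pics/c1.png",np.vstack([np.hstack([a,b]),np.hstack([e,c])])[:,:,::-1])
E
```

```text
clock: 6.3
eef_pos: [647.3, 444.1, 19.6]
tool_rot: [-3.142, -0.0, 1.29]
force: [0.5, -0.6, -0.4]
width: 59.8
gripper_force: 66.4
clock: 7.42
eef_pos: [649.8, 445.1, 255.7]
tool_rot: [3.134, -0.008, 1.29]
force: [-0.5, 0.4, -0.4]
width: 85.2
gripper_force: 0.0
t 7.42 pos [649.8 445.1 255.7] rot [ 3.134 -0.008  1.29 ] F [-0.5  0.4 -0.4] w 85.2 g 0.0 q [-0.83  0.89  0.47  1.04 -0.38  1.27 -0.69]
top tape_roll_mid score 0.74 px [152. 207.] n 336 med [650.8 446.1  17. ] zpct [ 2.1 22.4] rect [651.5 447.5] [72.2 61.4] deg 57.9
top tape_roll_mid score 0.35 px [392. 281.] n 2588 med [ 454.6 -193.6    8.7] zpct [ 3.7 40.4] rect [ 454.2 -196.7] [159.3 130.8] deg 78.3
side driver_grip score 0.5 px [294. 240.] n 193 med [467.9  33.6 102.4] zpct [ 69.7 132.7] rect [467.3  39.9] [21.8 23.8] deg 81.7
side driver_grip score 0.39 px [276. 331.] n 2816 med [ 453.5 -205.1   11.1] zpct [ 7.7 42.6] rect [ 453.9 -192. ] [159.6 129.7] deg 80.5
125 59 ((467.4852294921875, 43.10607147216797), (20.11602210998535, 20.04698944091797), 89.62326049804688)
48 516 ((469.06536865234375, 43.32183837890625), (65.87622833251953, 66.00279998779297), 83.16044616699219)
```

View pics/c1.png

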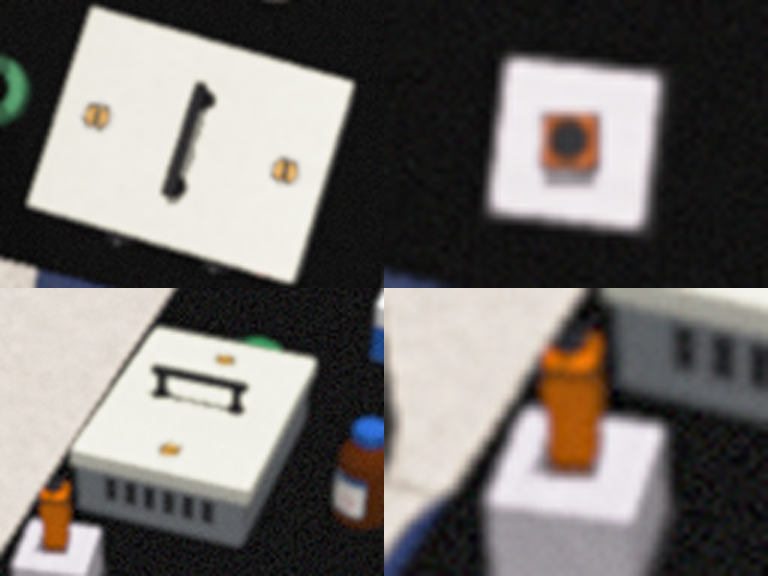

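The crop shows the cover bare, with both slots lying along the cover's x (locked). The driver stands in its stand with its handle roughly square to the world axes.

```bash
python3 - <<'E'
from h import *
go(468,43,200,1.571)
for n in("top","side"):
    im,d=viewer.get_image(n); P=cloud(n,d); hsv=cv2.cvtColor(im,cv2.COLOR_RGB2HSV)
    m=(hsv[...,0]>10)&(hsv[...,0]<26)&(hsv[...,1]>70)&(hsv[...,2]>80)
    m&=(P[...,2]>70)&(P[...,2]<95)&(np.hypot(P[...,0]-592,P[...,1]-245)<120)
    k,l,s,c=cv2.connectedComponentsWithStats(m.astype(np.uint8))
    for i in range(1,k):
        if s[i,4]>4: print(n,s[i,4],c[i].round(1),ray(n,*c[i],83).round(1))
    h=(im.max(2)<70)&(P[...,2]>100)&(np.hypot(P[...,0]-592,P[...,1]-245)<80)
    q=P[h]; print("handle",len(q),q.mean(0).round(1),cv2.minAreaRect(q[:,:2].astype(np.float32)))
    f=(im.min(2)>150)&(P[...,2]>76)&(P[...,2]<90)&(np.hypot(P[...,0]-592,P[...,1]-245)<170)
    r=cv2.minAreaRect(np.argwhere(f)[:,::-1].astype(np.float32)); b=np.array([ray(n,*x,83)[:2] for x in cv2.boxPoints(r)]); print("face",b.mean(0).round(1),b.round(0).tolist())
E
```

```text
go (468, 43, 200, 1.571) xyz [-434.3  -60.    48.3] ang [-0.003  0.002 -0.281] rows>= 8
top 44 [194.8 220.2] [613.3 327.8  83. ]
top 44 [257.6 238.6] [564. 163.  83.]
handle 111 [588.1 243.4 116. ] ((587.5038452148438, 243.7678985595703), (7.583735942840576, 93.46299743652344), 73.61499786376953)
face [589.9 246.1] [[537.0, 385.0], [712.0, 338.0], [642.0, 105.0], [468.0, 155.0]]
side 14 [348.6 187.7] [611.5 330.9  83. ]
side 21 [330.4 217.6] [562.7 166.8  83. ]
handle 48 [586.4 242.2 115. ] ((586.3030395507812, 241.43153381347656), (11.536884307861328, 89.98258972167969), 76.66992950439453)
face [579.3 246.4] [[467.0, 142.0], [468.0, 411.0], [707.0, 341.0], [674.0, 91.0]]
```

```bash
python3 -m creep '[{"jaw":1,"xyz":[-434,-60,20],"angular":[0,0,0.281]},{"jaw":1,"xyz":[-434,-60,20],"angular":[0,0,0.281]},{"jaw":1,"xyz":[-434,-60,20],"angular":[0,0,0.281]},{"jaw":1,"xyz":[-434,-60,20],"angular":[0,0,0.281]},{"jaw":0.3,"xyz":[-434,-60,20],"angular":[0,0,0.281]},{"jaw":0.3,"xyz":[-434,-60,20],"angular":[0,0,0.281]},{"jaw":0.3,"xyz":[-434,-60,20],"angular":[0,0,0.281]},{"jaw":0.3,"xyz":[-434,-60,48],"angular":[0,0,0.281]},{"jaw":0.3,"xyz":[-434,-60,48],"angular":[0,0,0.281]},{"jaw":0.3,"xyz":[-434,-60,48],"angular":[0,0,0.281]},{"jaw":0.3,"xyz":[-434,-60,48],"angular":[0,0,0.281]}]'; python3 - <<'E'
from h import *
st(); go(468,43,95,1.571)
E
```

```text
clock: 9.15
eef_pos: [469.9, 44.5, 201.8]
tool_rot: [3.141, -0.001, 1.01]
force: [-0.3, 0.1, -0.1]
width: 55.5
gripper_force: 0.0
t 9.15 pos [469.9  44.5 201.8] rot [ 3.141e+00 -1.000e-03  1.010e+00] F [-0.3  0.1 -0.1] w 55.5 g 0.0 q [-0.52  0.5   0.52  2.06 -0.39  0.67 -0.3 ]
go (468, 43, 95, 1.571) xyz [ -2.4  -0.9 106.8] ang [ 0.001 -0.    -0.561] rows>= 3
```

```bash
python3 -m creep '[{"jaw":0.3,"xyz":[-2,-1,0],"angular":[0,0,-0.561]},{"jaw":0.3,"xyz":[-2,-1,0],"angular":[0,0,-0.561]},{"jaw":0.3,"xyz":[-2,-1,0],"angular":[0,0,-0.561]},{"jaw":0.3,"xyz":[-2,-1,0],"angular":[0,0,-0.561]},{"jaw":0.3,"xyz":[-2,-1,50],"angular":[0,0,-0.561]},{"jaw":0.3,"xyz":[-2,-1,90],"angular":[0,0,-0.561]},{"jaw":0.3,"xyz":[-2,-1,106],"angular":[0,0,-0.561]},{"jaw":0.3,"xyz":[-2,-1,106],"angular":[0,0,-0.561]},{"jaw":0.3,"xyz":[-2,-1,106],"angular":[0,0,-0.561]}]'; python3 -c "
from h import *
st(); go(468,43,95,1.571)"
```

```text
clock: 10.28
eef_pos: [467.9, 42.7, 96.0]
tool_rot: [3.14, 0.0, 1.569]
force: [-0.2, 0.3, 0.3]
width: 55.5
gripper_force: 0.0
t 10.28 pos [467.9  42.7  96. ] rot [3.14  0.    1.569] F [-0.2  0.3  0.3] w 55.5 g 0.0 q [-0.3   0.65  0.23  2.15 -0.38  0.38  0.23]
go (468, 43, 95, 1.571) xyz [0.3 0.  1. ] ang [ 0.001  0.    -0.002] rows>= 1
```

```bash
python3 -m creep '[{"jaw":-0.3,"xyz":[0,0,1],"angular":[0,0,0]},{"jaw":-0.6,"xyz":[0,0,1],"angular":[0,0,0]},{"jaw":-1,"xyz":[0,0,1],"angular":[0,0,0]},{"jaw":-1,"xyz":[0,0,1],"angular":[0,0,0]},{"jaw":-1,"xyz":[0,0,1],"angular":[0,0,0]},{"jaw":-1,"xyz":[0,0,1],"angular":[0,0,0]}]';  python3 -m creep '[{"jaw":-1,"xyz":[0,0,-20],"angular":[0,0,0]},{"jaw":-1,"xyz":[0,0,-80],"angular":[0,0,0]},{"jaw":-1,"xyz":[0,0,-120],"angular":[0,0,0]},{"jaw":-1,"xyz":[0,0,-120],"angular":[0,0,0]},{"jaw":-1,"xyz":[0,0,-120],"angular":[0,0,0]}]'; python3 - <<'E'
from h import *
st()
im,d=viewer.get_image("side"); im2,d2=viewer.get_image("top")
m=viewer.camera_model("side");T=m["T"]
s=ctrl.read_state(); p=np.linalg.inv(T)@np.r_[s["eef_pos"]-[0,0,60],1]; u=int(m["fx"]*p[0]/p[2]+m["cx"]); v=int(m["fy"]*p[1]/p[2]+m["cy"]); print(u,v)
cv2.imwrite("pics/drv.png",cv2.resize(im[v-37:v+38,u-50:u+50],None,fx=7,fy=7,interpolation=cv2.INTER_CUBIC)[:,:,::-1])
E
```

```text
clock: 11.02
eef_pos: [467.8, 42.7, 95.1]
tool_rot: [3.14, -0.001, 1.57]
force: [-1.2, 0.1, 6.5]
width: 23.3
gripper_force: 58.7
clock: 11.65
eef_pos: [466.6, 42.8, 213.7]
tool_rot: [-3.14, -0.0, 1.57]
force: [-0.7, 0.7, -0.8]
width: 23.3
gripper_force: 60.3
t 11.65 pos [466.6  42.8 213.7] rot [-3.14 -0.    1.57] F [-0.7  0.7 -0.8] w 23.3 g 60.3 q [-0.43  0.45  0.38  2.05 -0.26  0.68  0.13]
291 222
```

View pics/drv.png

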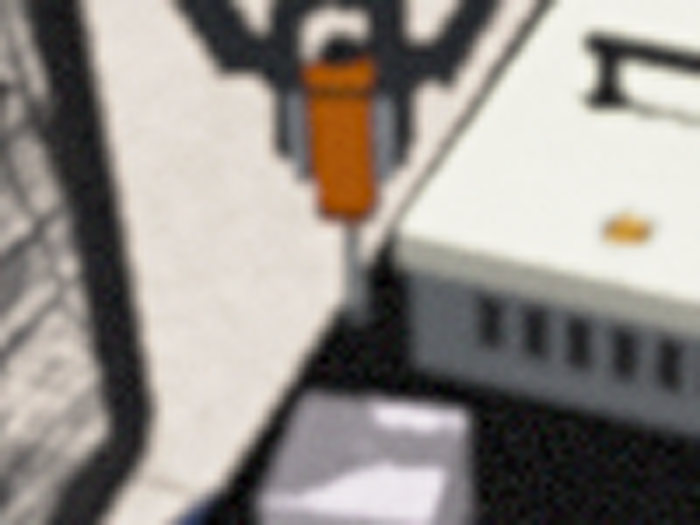

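The driver is held with its handle at (340,140) in the crop. The tip at (355,315) looks broad along the picture's x, but the background is dark there. I'll check it against the white cover.

```bash
python3 -c "
from h import *
go(564,164,200,1.28)"
```

```text
go (564, 164, 200, 1.28) xyz [121.5  97.7  12.7] ang [-0.003  0.001  0.29 ] rows>= 3
```

```bash
python3 -m creep '[{"jaw":-1,"xyz":[40,32,0],"angular":[0,0,0.1]},{"jaw":-1,"xyz":[80,64,0],"angular":[0,0,0.2]},{"jaw":-1,"xyz":[121,97.5,5],"angular":[0,0,0.29]},{"jaw":-1,"xyz":[121.5,97.7,12],"angular":[0,0,0.29]},{"jaw":-1,"xyz":[121.5,97.7,12],"angular":[0,0,0.29]},{"jaw":-1,"xyz":[121.5,97.7,12],"angular":[0,0,0.29]}]'; cat >> h.py <<'E'
def proj(n,p):
    m=viewer.camera_model(n); q=np.linalg.inv(m["T"])@np.r_[p,1]; return m["fx"]*q[0]/q[2]+m["cx"], m["fy"]*q[1]/q[2]+m["cy"]
def snap(n,p,f,w,h,fn):
    im,d=viewer.get_image(n); u,v=map(int,proj(n,p)); c=im[v-h:v+h,u-w:u+w]
    cv2.imwrite(fn,cv2.resize(c,None,fx=f,fy=f,interpolation=cv2.INTER_CUBIC)[:,:,::-1]); print("crop origin",u-w,v-h); return im,d
E
python3 - <<'E'
from h import *
st(); p=ctrl.read_state()["eef_pos"]; snap("side",p-[0,0,80],10,38,28,"pics/tip.png")
E
```

```text
clock: 12.5
eef_pos: [564.3, 162.3, 201.9]
tool_rot: [-3.14, 0.001, 1.278]
force: [-0.5, -0.3, -0.6]
width: 22.9
gripper_force: 60.3
t 12.5 pos [564.3 162.3 201.9] rot [-3.140e+00  1.000e-03  1.278e+00] F [-0.5 -0.3 -0.6] w 22.9 g 60.3 q [-0.61  0.64  0.46  1.76 -0.36  0.83 -0.28]
crop origin 293 179
```

View pics/tip.png

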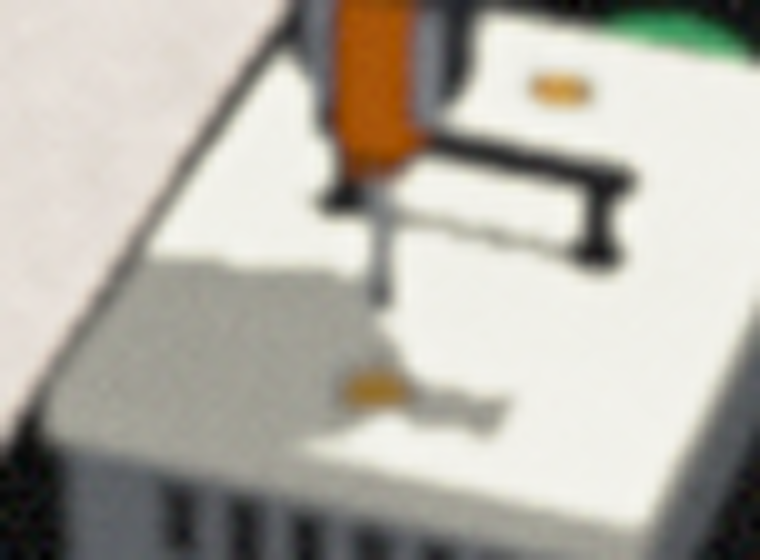

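The crop shows the tip at (378,300), about as wide as the shaft, above the right fastener at (375,388). I'll measure the tip's width row by row.

```bash
python3 - <<'E'
from h import *
ims=np.mean([viewer.get_image("side")[0].astype(float).mean(2) for _ in range(6)],0)
for v in range(195,214):
    r=ims[v,322:340]; print(v,r.round().astype(int).tolist())
top=np.mean([viewer.get_image("top")[0].astype(float).mean(2) for _ in range(2)],0)
E
```

```text
195 [238, 240, 240, 223, 148, 76, 59, 69, 77, 79, 86, 116, 165, 197, 195, 179, 161, 143]
196 [238, 239, 238, 215, 137, 66, 52, 74, 93, 105, 127, 171, 216, 235, 236, 232, 227, 222]
197 [237, 234, 224, 180, 109, 50, 43, 72, 101, 127, 163, 211, 235, 240, 240, 240, 240, 239]
198 [233, 221, 185, 129, 68, 31, 38, 70, 104, 134, 171, 217, 235, 240, 240, 240, 239, 239]
199 [235, 221, 174, 110, 62, 52, 58, 78, 105, 128, 155, 190, 220, 232, 235, 234, 236, 238]
200 [238, 232, 211, 164, 138, 135, 135, 129, 120, 124, 138, 159, 182, 202, 207, 209, 218, 229]
201 [238, 237, 232, 223, 218, 219, 216, 193, 152, 130, 146, 170, 184, 189, 188, 184, 185, 198]
202 [238, 237, 238, 237, 238, 239, 239, 223, 169, 142, 175, 215, 225, 225, 223, 212, 195, 188]
203 [238, 238, 239, 239, 239, 240, 240, 228, 173, 147, 193, 233, 239, 238, 238, 234, 227, 223]
204 [235, 235, 234, 234, 236, 239, 239, 224, 167, 147, 196, 235, 240, 240, 239, 238, 237, 236]
205 [209, 207, 207, 210, 217, 228, 229, 208, 154, 139, 191, 233, 239, 238, 238, 238, 237, 237]
206 [164, 165, 164, 168, 178, 195, 203, 182, 137, 128, 175, 226, 237, 238, 237, 237, 236, 237]
207 [152, 153, 153, 153, 159, 172, 184, 171, 125, 109, 162, 222, 237, 238, 237, 237, 237, 237]
208 [153, 154, 153, 154, 158, 176, 194, 183, 136, 118, 163, 221, 237, 238, 238, 238, 237, 237]
209 [156, 155, 156, 153, 158, 173, 194, 195, 173, 166, 191, 226, 237, 238, 237, 237, 237, 237]
210 [156, 155, 156, 154, 154, 161, 174, 185, 191, 206, 221, 233, 237, 238, 237, 237, 237, 236]
211 [157, 156, 155, 155, 155, 155, 159, 165, 178, 199, 224, 237, 239, 238, 238, 237, 237, 237]
212 [158, 157, 156, 155, 154, 155, 155, 156, 160, 175, 210, 233, 239, 239, 238, 238, 238, 238]
213 [156, 157, 156, 156, 156, 156, 155, 153, 151, 159, 186, 224, 238, 240, 239, 238, 238, 239]
```

```bash
python3 - <<'E'
from h import *
print("tip side",ray("side",331,208.5,113).round(1), "tcp proj",proj("side",ctrl.read_state()["eef_pos"]-[0,0,88]))
print("stand check cams", [ray("side",*c,83).round(1) for c in((330.4,217.6),(348.6,187.7))])
im,d=viewer.get_image("top");P=cloud("top",d)
o=(im[...,0]>150)&(im[...,2]<80)&(P[...,2]>150); print(o.sum())
go(562.5,164.5,184,1.28)
E
```

```text
tip side [563.9 170.4 113. ] tcp proj (np.float64(331.3028074208483), np.float64(209.39373977805838))
stand check cams [array([562.7, 166.7,  83. ]), array([611.6, 331. ,  83. ])]
0
go (562.5, 164.5, 184, 1.28) xyz [-0.3 -2.6 18.4] ang [ 0. -0. -0.] rows>= 1
```

```bash
python3 -m creep '[{"jaw":-1,"xyz":[0.5,-1.5,10],"angular":[0,0,0]},{"jaw":-1,"xyz":[0.5,-1.5,20],"angular":[0,0,0]},{"jaw":-1,"xyz":[0.5,-1.5,26],"angular":[0,0,0]},{"jaw":-1,"xyz":[0.5,-1.5,28],"angular":[0,0,0]},{"jaw":-1,"xyz":[0.5,-1.5,28],"angular":[0,0,0]}]';python3 -m creep '[{"jaw":-1,"xyz":[0,0,2],"angular":[0,0,0]},{"jaw":-1,"xyz":[0,0,4],"angular":[0,0,0]},{"jaw":-1,"xyz":[0,0,4],"angular":[0,0,0]}]'; python3 -c "
from h import *
go(563.5,164.5,170,1.28)"
```

```text
clock: 13.62
eef_pos: [563.9, 164.8, 174.2]
tool_rot: [-3.142, 0.0, 1.28]
force: [0.2, -0.5, -1.2]
width: 23.1
gripper_force: 60.3
clock: 14.0
eef_pos: [563.9, 164.7, 170.4]
tool_rot: [3.141, 0.0, 1.28]
force: [-0.5, -0.4, -0.2]
width: 23.6
gripper_force: 60.5
go (563.5, 164.5, 170, 1.28) xyz [-0.3 -0.3  0.4] ang [ 0.  0. -0.] rows>= 1
```

```bash
python3 -m creep '[{"jaw":-1,"xyz":[0,0,1.5],"angular":[0,0,0]},{"jaw":-1,"xyz":[0,0,3],"angular":[0,0,0]},{"jaw":-1,"xyz":[0,0,3],"angular":[0,0,0]}]'
```

```text
clock: 14.38
eef_pos: [563.8, 164.4, 167.1]
tool_rot: [-3.142, 0.001, 1.279]
force: [-1.3, -2.2, 0.3]
width: 23.3
gripper_force: 60.5
```

```bash
python3 -m creep '[{"jaw":-1,"xyz":[0,0,0],"angular":[0,0,-0.17]},{"jaw":-1,"xyz":[0,0,0],"angular":[0,0,-0.34]},{"jaw":-1,"xyz":[0,0,0],"angular":[0,0,-0.51]},{"jaw":-1,"xyz":[0,0,0],"angular":[0,0,-0.68]},{"jaw":-1,"xyz":[0,0,0],"angular":[0,0,-0.85]},{"jaw":-1,"xyz":[0,0,0],"angular":[0,0,-1.02]},{"jaw":-1,"xyz":[0,0,0],"angular":[0,0,-1.19]},{"jaw":-1,"xyz":[0,0,0],"angular":[0,0,-1.36]},{"jaw":-1,"xyz":[0,0,0],"angular":[0,0,-1.5]},{"jaw":-1,"xyz":[0,0,0],"angular":[0,0,-1.6]},{"jaw":-1,"xyz":[0,0,0],"angular":[0,0,-1.66]},{"jaw":-1,"xyz":[0,0,0],"angular":[0,0,-1.66]}]'; python3 -m creep '[{"jaw":-1,"xyz":[0,0,0],"angular":[0,0,0]}]'; python3 -c "
from h import *
st();print(ctrl.read_state()['torque'])"
```

```text
clock: 15.88
eef_pos: [563.8, 164.8, 167.1]
tool_rot: [3.141, -0.0, 2.939]
force: [0.6, -0.8, -1.1]
width: 23.4
gripper_force: 60.2
clock: 16.0
eef_pos: [563.8, 164.9, 167.2]
tool_rot: [-3.141, -0.0, 2.939]
force: [0.5, -0.6, -0.9]
width: 23.3
gripper_force: 60.2
t 16.0 pos [563.8 164.9 167.2] rot [-3.141 -0.     2.939] F [ 0.5 -0.6 -0.9] w 23.3 g 60.2 q [-0.3   0.64 -0.05  1.78  0.04  0.73  1.  ]
[-0.18872492 -0.11503832 -0.04586574]
```

```bash
python3 -m creep '[{"jaw":-1,"xyz":[0,0,0],"angular":[0,0,0.08]},{"jaw":-1,"xyz":[0,0,-15],"angular":[0,0,0.08]},{"jaw":-1,"xyz":[0,0,-45],"angular":[0,0,0.08]},{"jaw":-1,"xyz":[0,0,-45],"angular":[0,0,0.08]}]'; python3 -c "
from h import *
st(); go(613,329.4,212,1.28)"
```

```text
clock: 16.5
eef_pos: [565.6, 165.9, 215.4]
tool_rot: [3.138, 0.005, 2.861]
force: [-0.2, 0.3, -1.1]
width: 23.5
gripper_force: 60.2
t 16.5 pos [565.6 165.9 215.4] rot [3.138 0.005 2.861] F [-0.2  0.3 -1.1] w 23.5 g 60.2 q [-0.32  0.58 -0.02  1.74  0.02  0.82  0.94]
go (613, 329.4, 212, 1.28) xyz [ -0.3 170.2   4. ] ang [7.000e-03 1.000e-03 1.581e+00] rows>= 9
```

```bash
python3 -m creep '[{"jaw":-1,"xyz":[0,0,-30],"angular":[0,0,0.18]},{"jaw":-1,"xyz":[0,30,-30],"angular":[0,0,0.36]},{"jaw":-1,"xyz":[0,60,-30],"angular":[0,0,0.54]},{"jaw":-1,"xyz":[0,90,-30],"angular":[0,0,0.72]},{"jaw":-1,"xyz":[0,120,-30],"angular":[0,0,0.9]},{"jaw":-1,"xyz":[0,150,-30],"angular":[0,0,1.08]},{"jaw":-1,"xyz":[0,170,-30],"angular":[0,0,1.26]},{"jaw":-1,"xyz":[0,170,-10],"angular":[0,0,1.44]},{"jaw":-1,"xyz":[0,170,10],"angular":[0,0,1.58]},{"jaw":-1,"xyz":[0,170,20],"angular":[0,0,1.58]},{"jaw":-1,"xyz":[0,170,20],"angular":[0,0,1.58]},{"jaw":-1,"xyz":[0,170,20],"angular":[0,0,1.58]}]'; python3 -c "
from h import *
st(); go(613,329.4,174,1.28)
p=ctrl.read_state()['eef_pos']; print(proj('side',p-[0,0,88]))
snap('side',np.array([600,260,83]),7,55,40,'pics/lcam.png')"
```

```text
clock: 18.0
eef_pos: [611.6, 328.3, 193.1]
tool_rot: [3.141, -0.001, 1.281]
force: [-0.6, -0.0, -1.1]
width: 23.2
gripper_force: 60.3
t 18.0 pos [611.6 328.3 193.1] rot [ 3.141e+00 -1.000e-03  1.281e+00] F [-0.6 -0.  -1.1] w 23.2 g 60.3 q [-0.75  0.78  0.4   1.44 -0.34  0.98 -0.55]
go (613, 329.4, 174, 1.28) xyz [ 1.5  1.  19.1] ang [ 0.001 -0.001  0.001] rows>= 1
(np.float64(348.8707561386121), np.float64(182.24076424109109))
crop origin 289 160
```

View pics/lcam.png

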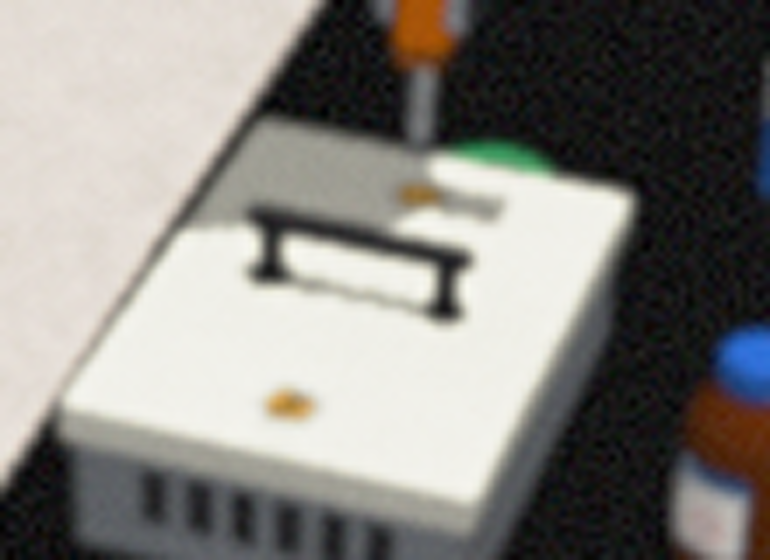

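The right fastener at (290,404) has turned: its slot now lies across. The tip at (420,140) stands over the left fastener at (418,195). Now I lower the driver into the left slot.

```bash
python3 -m creep '[{"jaw":-1,"xyz":[1.5,1,10],"angular":[0,0,0]},{"jaw":-1,"xyz":[1.5,1,19],"angular":[0,0,0]},{"jaw":-1,"xyz":[1.5,1,21],"angular":[0,0,0]},{"jaw":-1,"xyz":[1.5,1,23],"angular":[0,0,0]},{"jaw":-1,"xyz":[1.5,1,23],"angular":[0,0,0]}]';python3 -m creep '[{"jaw":-1,"xyz":[0,0,1.5],"angular":[0,0,0]},{"jaw":-1,"xyz":[0,0,3],"angular":[0,0,0]},{"jaw":-1,"xyz":[0,0,3],"angular":[0,0,0]}]'
```

```text
clock: 18.68
eef_pos: [612.5, 329.3, 169.2]
tool_rot: [-3.142, 0.0, 1.28]
force: [-0.5, 0.9, -2.3]
width: 23.5
gripper_force: 60.3
clock: 19.05
eef_pos: [612.7, 329.3, 167.0]
tool_rot: [3.141, -0.0, 1.28]
force: [-1.0, -0.4, 3.9]
width: 23.4
gripper_force: 61.0
```

```bash
python3 -m creep '[{"jaw":-1,"xyz":[0,0,0],"angular":[0,0,-0.17]},{"jaw":-1,"xyz":[0,0,0],"angular":[0,0,-0.34]},{"jaw":-1,"xyz":[0,0,0],"angular":[0,0,-0.51]},{"jaw":-1,"xyz":[0,0,0],"angular":[0,0,-0.68]},{"jaw":-1,"xyz":[0,0,0],"angular":[0,0,-0.85]},{"jaw":-1,"xyz":[0,0,0],"angular":[0,0,-1.02]},{"jaw":-1,"xyz":[0,0,0],"angular":[0,0,-1.19]},{"jaw":-1,"xyz":[0,0,0],"angular":[0,0,-1.36]},{"jaw":-1,"xyz":[0,0,0],"angular":[0,0,-1.5]},{"jaw":-1,"xyz":[0,0,0],"angular":[0,0,-1.6]},{"jaw":-1,"xyz":[0,0,0],"angular":[0,0,-1.66]},{"jaw":-1,"xyz":[0,0,0],"angular":[0,0,-1.66]}]'; python3 -c "
from h import *
st();print(ctrl.read_state()['torque'])"; python3 -m creep '[{"jaw":-1,"xyz":[0,0,0],"angular":[0,0,0.08]},{"jaw":-1,"xyz":[0,0,-15],"angular":[0,0,0.08]},{"jaw":-1,"xyz":[0,0,-75],"angular":[0,0,0.08]},{"jaw":-1,"xyz":[0,0,-75],"angular":[0,0,0.08]},{"jaw":-1,"xyz":[0,0,-75],"angular":[0,0,0.08]}]'; python3 -c "
from h import *
st(); go(468.5,43,230,1.571)
snap('top',np.array([590,246,83]),10,32,24,'pics/tc.png')"
```

```text
clock: 20.55
eef_pos: [613.0, 329.7, 167.0]
tool_rot: [3.14, 0.001, 2.939]
force: [-0.2, 0.1, 4.1]
width: 23.4
gripper_force: 60.8
t 20.55 pos [613.  329.7 167. ] rot [3.140e+00 1.000e-03 2.939e+00] F [-0.2  0.1  4.1] w 23.4 g 60.8 q [-0.5   0.78 -0.07  1.45  0.06  0.91  0.79]
[ 0.06033444  0.13487205 -0.01836296]
clock: 21.18
eef_pos: [612.2, 329.2, 241.7]
tool_rot: [-3.142, 0.0, 2.86]
force: [0.1, -0.4, -1.6]
width: 23.3
gripper_force: 60.4
t 21.18 pos [612.2 329.2 241.7] rot [-3.142  0.     2.86 ] F [ 0.1 -0.4 -1.6] w 23.3 g 60.4 q [-0.51  0.71 -0.05  1.38  0.03  1.05  0.73]
go (468.5, 43, 230, 1.571) xyz [  58.6 -314.8   11.7] ang [0.    0.    1.289] rows>= 7
crop origin 193 204
```

View pics/tc.png

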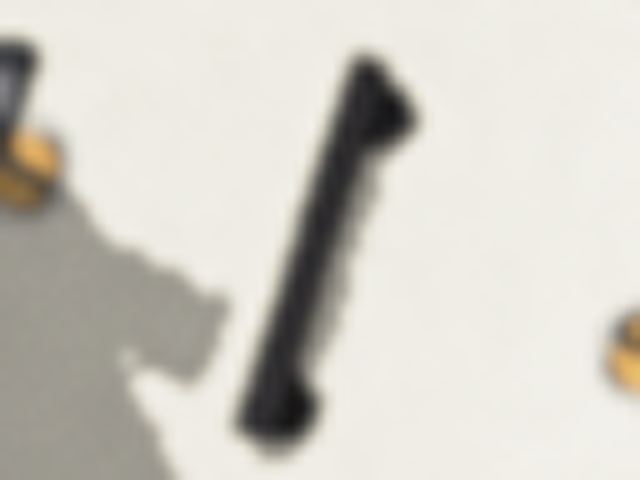

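Both slots now lie across the cover, the left at (25,165) and the right at (630,350), so both fasteners are released. I return the driver to its stand.

```bash
python3 -m creep '[{"jaw":-1,"xyz":[10,-50,0],"angular":[0,0,0.18]},{"jaw":-1,"xyz":[20,-100,0],"angular":[0,0,0.36]},{"jaw":-1,"xyz":[30,-150,0],"angular":[0,0,0.54]},{"jaw":-1,"xyz":[40,-200,0],"angular":[0,0,0.72]},{"jaw":-1,"xyz":[50,-250,0],"angular":[0,0,0.9]},{"jaw":-1,"xyz":[58,-300,0],"angular":[0,0,1.08]},{"jaw":-1,"xyz":[58.6,-315,10],"angular":[0,0,1.26]},{"jaw":-1,"xyz":[58.6,-315,40],"angular":[0,0,1.289]},{"jaw":-1,"xyz":[58.6,-315,70],"angular":[0,0,1.289]},{"jaw":-1,"xyz":[58.6,-315,70],"angular":[0,0,1.289]},{"jaw":-1,"xyz":[58.6,-315,70],"angular":[0,0,1.289]}]'; python3 -c "
from h import *
st(); go(467.9,42.7,148,1.57)"
```

```text
clock: 22.6
eef_pos: [468.7, 43.0, 171.6]
tool_rot: [-3.141, 0.0, 1.571]
force: [-0.5, 0.9, -0.2]
width: 23.3
gripper_force: 60.3
t 22.6 pos [468.7  43.  171.6] rot [-3.141  0.     1.571] F [-0.5  0.9 -0.2] w 23.3 g 60.3 q [-0.34  0.51  0.26  2.09 -0.24  0.57  0.1 ]
go (467.9, 42.7, 148, 1.57) xyz [-0.2 -0.8 23.6] ang [-0.     0.     0.001] rows>= 1
```

```bash
python3 -m creep '[{"jaw":-1,"xyz":[-0.2,-0.8,10],"angular":[0,0,0]},{"jaw":-1,"xyz":[-0.2,-0.8,20],"angular":[0,0,0]},{"jaw":-1,"xyz":[-0.2,-0.8,30],"angular":[0,0,0]},{"jaw":-1,"xyz":[-0.2,-0.8,40],"angular":[0,0,0]},{"jaw":-1,"xyz":[-0.2,-0.8,40],"angular":[0,0,0]}]'; python3 -m creep '[{"jaw":-1,"xyz":[0,0,12],"angular":[0,0,0]},{"jaw":-1,"xyz":[0,0,24],"angular":[0,0,0]},{"jaw":-1,"xyz":[0,0,33],"angular":[0,0,0]},{"jaw":-1,"xyz":[0,0,36],"angular":[0,0,0]},{"jaw":-1,"xyz":[0,0,36],"angular":[0,0,0]}]'
```

```text
clock: 23.22
eef_pos: [467.2, 42.7, 130.4]
tool_rot: [-3.14, 0.0, 1.571]
force: [0.1, 0.1, -1.2]
width: 23.5
gripper_force: 60.3
clock: 23.85
eef_pos: [467.8, 42.8, 95.2]
tool_rot: [-3.142, -0.0, 1.571]
force: [0.5, 0.9, -0.8]
width: 23.3
gripper_force: 60.6
```

```bash
python3 -m creep '[{"jaw":-0.6,"xyz":[0,0,0],"angular":[0,0,0]},{"jaw":0,"xyz":[0,0,0],"angular":[0,0,0]},{"jaw":0.3,"xyz":[0,0,0],"angular":[0,0,0]},{"jaw":0.3,"xyz":[0,0,0],"angular":[0,0,0]},{"jaw":0.3,"xyz":[0,0,-40],"angular":[0,0,0]},{"jaw":0.3,"xyz":[0,0,-90],"angular":[0,0,0]},{"jaw":0.3,"xyz":[0,0,-130],"angular":[0,0,0]},{"jaw":0.3,"xyz":[0,0,-130],"angular":[0,0,0]}]'; python3 - <<'E'
from h import *
st(); go(588.4,247,200,2.852)
im,d=viewer.get_image("top"); P=cloud("top",d)
sel=(abs(P[...,0]-465)<50)&(abs(P[...,1]-40)<50)&(P[...,2]>110); q=P[sel]; print(len(q),q.mean(0) if len(q) else "")
E
```

```text
clock: 24.85
eef_pos: [469.7, 43.1, 228.0]
tool_rot: [3.135, -0.001, 1.571]
force: [-0.8, -0.1, -0.2]
width: 55.6
gripper_force: 0.0
t 24.85 pos [469.7  43.1 228. ] rot [ 3.135e+00 -1.000e-03  1.571e+00] F [-0.8 -0.1 -0.2] w 55.6 g 0.0 q [-0.38  0.42  0.32  2.04 -0.2   0.71  0.06]
go (588.4, 247, 200, 2.852) xyz [203.9 118.5  29.1] ang [ 0.006  0.003 -1.281] rows>= 7
3614 [459.50803598  42.29025023 625.02526694]
```

```bash
python3 -m creep '[{"jaw":0.3,"xyz":[204,118.5,0],"angular":[0,0,-1.281]},{"jaw":0.3,"xyz":[204,118.5,0],"angular":[0,0,-1.281]},{"jaw":0.3,"xyz":[204,118.5,0],"angular":[0,0,-1.281]},{"jaw":0.3,"xyz":[204,118.5,0],"angular":[0,0,-1.281]},{"jaw":0.3,"xyz":[204,118.5,0],"angular":[0,0,-1.281]},{"jaw":0.3,"xyz":[204,118.5,0],"angular":[0,0,-1.281]},{"jaw":0.3,"xyz":[204,118.5,29],"angular":[0,0,-1.281]},{"jaw":0.3,"xyz":[204,118.5,60],"angular":[0,0,-1.281]},{"jaw":0.3,"xyz":[204,118.5,60],"angular":[0,0,-1.281]},{"jaw":0.3,"xyz":[204,118.5,60],"angular":[0,0,-1.281]}]'; python3 - <<'E'
from h import *
st(); go(588.4,247,114,2.852)
im,d=viewer.get_image("side"); P=cloud("side",d); see("side","driver_grip",P,(60,140))
E
```

```text
clock: 26.15
eef_pos: [586.4, 246.9, 165.2]
tool_rot: [3.142, -0.0, 2.852]
force: [-0.1, 0.3, 0.1]
width: 55.2
gripper_force: 0.0
t 26.15 pos [586.4 246.9 165.2] rot [ 3.142 -0.     2.852] F [-0.1  0.3  0.1] w 55.2 g 0.0 q [-0.41  0.7  -0.05  1.64  0.05  0.8   0.8 ]
go (588.4, 247, 114, 2.852) xyz [-1.9  0.6 51.2] ang [ 0. -0. -0.] rows>= 1
side driver_grip score 0.58 px [296. 240.] n 218 med [468.7  34.1 106.6] zpct [ 69.6 132.9] rect [467.9  41.6] [24.1 27.5] deg 1.5
```

```bash
python3 -m creep '[{"jaw":0.3,"xyz":[-2,0.5,25],"angular":[0,0,0]},{"jaw":0.3,"xyz":[-2,0.5,46],"angular":[0,0,0]},{"jaw":0.3,"xyz":[-2,0.5,51],"angular":[0,0,0]},{"jaw":0.3,"xyz":[-2,0.5,51],"angular":[0,0,0]}]'; python3 -m creep '[{"jaw":-0.3,"xyz":[0,0,0],"angular":[0,0,0]},{"jaw":-0.6,"xyz":[0,0,0],"angular":[0,0,0]},{"jaw":-1,"xyz":[0,0,0],"angular":[0,0,0]},{"jaw":-1,"xyz":[0,0,0],"angular":[0,0,0]},{"jaw":-1,"xyz":[0,0,0],"angular":[0,0,0]},{"jaw":-1,"xyz":[0,0,0],"angular":[0,0,0]}]'; python3 -m creep '[{"jaw":-1,"xyz":[0,0,-5],"angular":[0,0,0]},{"jaw":-1,"xyz":[0,0,-10],"angular":[0,0,0]},{"jaw":-1,"xyz":[0,0,-15],"angular":[0,0,0]},{"jaw":-1,"xyz":[0,0,-15],"angular":[0,0,0]}]'
```

```text
clock: 26.75
eef_pos: [588.8, 247.1, 115.1]
tool_rot: [3.141, 0.001, 2.852]
force: [-0.3, -0.3, 0.5]
width: 55.7
gripper_force: 0.0
clock: 27.5
eef_pos: [588.8, 246.8, 115.2]
tool_rot: [3.141, 0.001, 2.852]
force: [-0.3, -0.1, 5.1]
width: 10.5
gripper_force: 59.5
clock: 28.0
eef_pos: [588.6, 246.9, 129.6]
tool_rot: [3.141, 0.0, 2.852]
force: [0.4, -0.7, -4.0]
width: 10.7
gripper_force: 58.6
```

```bash
python3 -m creep '[{"jaw":-1,"xyz":[0,0,-50],"angular":[0,0,0]},{"jaw":-1,"xyz":[0,0,-100],"angular":[0,0,0]},{"jaw":-1,"xyz":[0,0,-140],"angular":[0,0,0]},{"jaw":-1,"xyz":[0,0,-140],"angular":[0,0,0]}]'; python3 - <<'E'
from h import *
st(); im,d=viewer.get_image("top"); P=cloud("top",d)
bright=im.max(2)>90
ok=(abs(P[...,2])<14)&~bright
occ=P[~ok]; occ=occ[~np.isnan(occ[:,0])][:,:2]
c,s=np.cos(-.26),np.sin(-.26); best=[]
for x in range(350,560,5):
    for y in range(-560,-330,5):
        q=occ-[x,y]; a=abs(q[:,0]*c+q[:,1]*s)-90.5; b=abs(-q[:,0]*s+q[:,1]*c)-119.5
        m=np.maximum(a,b).min(); best.append((m,x,y))
best.sort(reverse=True); print(best[:6])
m,x,y=best[0]; go(x,y,265,2.882)
E
```

```text
clock: 28.5
eef_pos: [590.3, 247.7, 272.8]
tool_rot: [3.137, 0.006, 2.852]
force: [0.4, 0.9, -3.6]
width: 10.7
gripper_force: 59.3
t 28.5 pos [590.3 247.7 272.8] rot [3.137 0.006 2.852] F [ 0.4  0.9 -3.6] w 10.7 g 59.3 q [-0.41  0.59 -0.05  1.53  0.04  1.02  0.81]
[(np.float64(45.48584925783638), 405, -440), (np.float64(44.743990627718404), 410, -440), (np.float64(44.72587893284219), 400, -440), (np.float64(44.43432948054786), 430, -445), (np.float64(44.12466833337734), 450, -450), (np.float64(43.80639821031721), 470, -455)]
go (405, -440, 265, 2.882) xyz [ -20.3 -710.8    4.1] ang [ 0.001  0.002 -0.03 ] rows>= 12
```

```bash
python3 -m creep '[{"jaw":-1,"xyz":[0,-40,0],"angular":[0,0,0]},{"jaw":-1,"xyz":[-5,-90,0],"angular":[0,0,0]},{"jaw":-1,"xyz":[-10,-145,0],"angular":[0,0,0]},{"jaw":-1,"xyz":[-13,-200,0],"angular":[0,0,0]},{"jaw":-1,"xyz":[-16,-255,0],"angular":[0,0,0]},{"jaw":-1,"xyz":[-20,-310,0],"angular":[0,0,0]},{"jaw":-1,"xyz":[-24,-365,0],"angular":[0,0,0]},{"jaw":-1,"xyz":[-27,-420,0],"angular":[0,0,0]},{"jaw":-1,"xyz":[-30,-475,0],"angular":[0,0,-0.01]},{"jaw":-1,"xyz":[-35,-530,0],"angular":[0,0,-0.02]},{"jaw":-1,"xyz":[-40,-585,0],"angular":[0,0,-0.03]},{"jaw":-1,"xyz":[-43,-625,0],"angular":[0,0,-0.03]}]'; python3 -c "
from h import *
st(); go(430,-445,120,2.882)"
```

```text
clock: 30.05
eef_pos: [448.5, -366.5, 266.7]
tool_rot: [3.141, -0.004, 2.879]
force: [1.0, 0.4, -3.9]
width: 10.7
gripper_force: 59.4
t 30.05 pos [ 448.5 -366.5  266.7] rot [ 3.141 -0.004  2.879] F [ 1.   0.4 -3.9] w 10.7 g 59.4 q [ 0.64  0.51 -0.    1.7   0.    0.94  1.94]
go (430, -445, 120, 2.882) xyz [ -3.1 -80.6 146.7] ang [ 0.001 -0.004 -0.003] rows>= 3
```

```bash
python3 -m creep '[{"jaw":-1,"xyz":[-2,-45,0],"angular":[0,0,0]},{"jaw":-1,"xyz":[-3,-80,0],"angular":[0,0,0]},{"jaw":-1,"xyz":[-3,-81,50],"angular":[0,0,0]},{"jaw":-1,"xyz":[-3,-81,100],"angular":[0,0,0]},{"jaw":-1,"xyz":[-3,-81,150],"angular":[0,0,0]},{"jaw":-1,"xyz":[-3,-81,190],"angular":[0,0,0]},{"jaw":-1,"xyz":[-3,-81,205],"angular":[0,0,0]},{"jaw":-1,"xyz":[-3,-81,210],"angular":[0,0,0]},{"jaw":-1,"xyz":[-3,-81,210],"angular":[0,0,0]}]'; python3 -m creep '[{"jaw":-1,"xyz":[0,0,2],"angular":[0,0,0]},{"jaw":-1,"xyz":[0,0,4],"angular":[0,0,0]},{"jaw":-1,"xyz":[0,0,4],"angular":[0,0,0]}]'
```

```text
clock: 31.18
eef_pos: [433.5, -444.0, 60.0]
tool_rot: [-3.141, 0.001, 2.882]
force: [-0.5, -0.4, -3.9]
width: 10.7
gripper_force: 59.4
clock: 31.55
eef_pos: [433.1, -443.6, 55.7]
tool_rot: [-3.141, 0.0, 2.882]
force: [-0.5, -0.3, -3.6]
width: 10.7
gripper_force: 59.4
```

```bash
python3 -m creep '[{"jaw":-1,"xyz":[0,0,2],"angular":[0,0,0]},{"jaw":-1,"xyz":[0,0,4],"angular":[0,0,0]},{"jaw":-1,"xyz":[0,0,5.5],"angular":[0,0,0]},{"jaw":-1,"xyz":[0,0,5.5],"angular":[0,0,0]}]'; python3 -m creep '[{"jaw":-0.7,"xyz":[0,0,0],"angular":[0,0,0]},{"jaw":-0.2,"xyz":[0,0,0],"angular":[0,0,0]},{"jaw":0.2,"xyz":[0,0,0],"angular":[0,0,0]},{"jaw":0.2,"xyz":[0,0,0],"angular":[0,0,0]},{"jaw":0.2,"xyz":[0,0,-40],"angular":[0,0,0]},{"jaw":0.2,"xyz":[0,0,-100],"angular":[0,0,0]},{"jaw":0.4,"xyz":[0,0,-160],"angular":[0,0,0]},{"jaw":0.4,"xyz":[0,0,-180],"angular":[0,0,0]},{"jaw":0.4,"xyz":[0,0,-180],"angular":[0,0,0]}]'; python3 - <<'E'
from h import *
st(); im,d=viewer.get_image("top"); P=cloud("top",d); see("top","cover",P); see("top","lamp_a_mid",P); see("top","tape_roll_mid",P)
a=im[200:284,170:282]; cv2.imwrite("pics/box.png",cv2.resize(a,None,fx=5,fy=5,interpolation=cv2.INTER_CUBIC)[:,:,::-1])
cv2.imwrite("pics/t2.png",im[:,:,::-1])
E
```

```text
clock: 32.05
eef_pos: [433.0, -443.4, 50.2]
tool_rot: [3.141, -0.0, 2.882]
force: [-1.7, 1.7, 1.9]
width: 10.5
gripper_force: 60.2
clock: 33.17
eef_pos: [433.8, -444.3, 231.7]
tool_rot: [-3.14, 0.004, 2.882]
force: [-0.1, 0.9, -1.3]
width: 59.7
gripper_force: 0.0
t 33.17 pos [ 433.8 -444.3  231.7] rot [-3.14   0.004  2.882] F [-0.1  0.9 -1.3] w 59.7 g 0.0 q [ 0.75  0.6  -0.    1.63  0.    0.91  2.06]
top cover score 0.71 px [479. 292.] n 5383 med [ 426.3 -427.9   17.9] zpct [12.6 24.1] rect [ 433.8 -446.6] [249.2 187.7] deg 75.1
top tape_roll_mid score 0.65 px [165. 211.] n 331 med [649.4 439.8  17.1] zpct [ 2.  21.7] rect [649.1 442.3] [59.9 61.6] deg 81.6
```

View pics/t2.png

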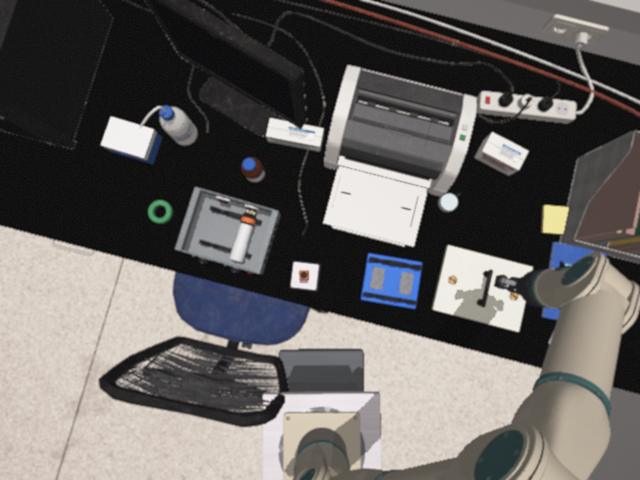

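View pics/box.png

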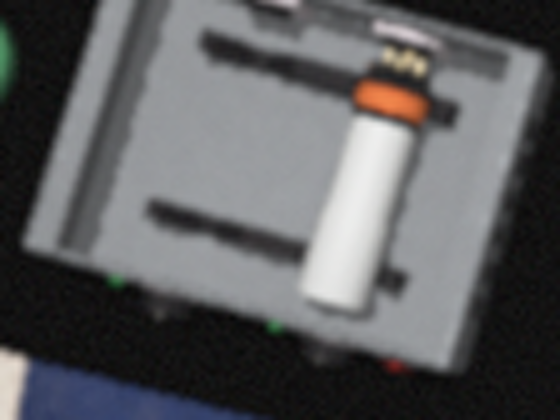

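The cover is laid flat at (482,288) and the tape roll is on the worktop at (160,211). The box holds one lamp, on the right with its socket to the back, at about (245,233); the left supports are empty.

```bash
python3 - <<'E'
from h import *
for n in("top","side"):
    im,d=viewer.get_image(n); P=cloud(n,d); g=im.astype(int)
    if n=="top":
        m=(im.min(2)>170)|((g[...,0]>150)&(g[...,2]<110)); m&=(P[...,2]>48)&(P[...,2]<78)&(np.hypot(P[...,0]-577,P[...,1]-208)<70)
        q=P[m]; print("lamp",len(q),q.mean(0).round(1),cv2.minAreaRect(q[:,:2].astype(np.float32)),np.percentile(q[:,2],95))
    near=np.hypot(P[...,0]-455,P[...,1]+195)<115
    b=near&(g[...,2]>120)&(g[...,0]<90)&(abs(P[...,2]-8)<8); r=cv2.minAreaRect(P[b][:,:2].astype(np.float32)); print(n,"blue",b.sum(),r)
    k=near&(im.max(2)<70)&(P[...,2]>20)&(P[...,2]<60); K=P[k]
    print("bars",len(K)); 
    nl,l,s,c=cv2.connectedComponentsWithStats(k.astype(np.uint8))
    for i in range(1,nl):
        if s[i,4]>25: q=P[l==i]; print(s[i,4],q.mean(0).round(1),cv2.minAreaRect(q[:,:2].astype(np.float32)))
go(577,208.5,200,2.852)
E
```

```text
lamp 500 [564.4 209.8  60.4] ((567.4044189453125, 209.94593811035156), (33.68248748779297, 117.49522399902344), 73.00642395019531) 66.32883454397819
top blue 1414 ((453.62799072265625, -196.21966552734375), (154.2855682373047, 131.69236755371094), 80.01299285888672)
bars 236
76 [ 499.3 -201.7   36.4] ((499.3552551269531, -202.97027587890625), (69.42205047607422, 7.104921817779541), 80.412353515625)
30 [ 489.  -260.3   35.1] ((489.11651611328125, -260.9902038574219), (26.73291015625, 6.855495452880859), 81.32389068603516)
60 [ 406.1 -183.7   36.5] ((405.6993713378906, -185.67881774902344), (71.07245635986328, 5.746200084686279), 79.66984558105469)
side blue 1435 ((450.68182373046875, -191.14938354492188), (164.08255004882812, 134.69729614257812), 80.08588409423828)
bars 525
234 [ 410.  -170.9   35.6] ((408.3974304199219, -167.6520538330078), (106.73055267333984, 13.249909400939941), 79.84273529052734)
253 [ 501.2 -205.8   35.5] ((499.8553161621094, -203.21742248535156), (145.94830322265625, 12.401180267333984), 80.27507781982422)
38 [ 399.7 -245.2   31.9] ((398.65972900390625, -240.45693969726562), (31.16337013244629, 6.8754072189331055), 80.94137573242188)
go (577, 208.5, 200, 2.852) xyz [ 27.6 666.7  29.2] ang [ 0.001 -0.003  0.03 ] rows>= 11
```

```bash
python3 -m creep '[{"jaw":0.3,"xyz":[2,60,0],"angular":[0,0,0]},{"jaw":0.3,"xyz":[5,120,0],"angular":[0,0,0]},{"jaw":0.3,"xyz":[7,180,0],"angular":[0,0,0]},{"jaw":0.3,"xyz":[10,240,0],"angular":[0,0,0]},{"jaw":0.3,"xyz":[12,300,0],"angular":[0,0,0.01]},{"jaw":0.3,"xyz":[14,360,0],"angular":[0,0,0.02]},{"jaw":0.3,"xyz":[17,420,0],"angular":[0,0,0.03]},{"jaw":0.3,"xyz":[19,480,0],"angular":[0,0,0.03]},{"jaw":0.3,"xyz":[21,540,0],"angular":[0,0,0.03]},{"jaw":0.3,"xyz":[24,600,0],"angular":[0,0,0.03]},{"jaw":0.3,"xyz":[26,666,0],"angular":[0,0,0.03]},{"jaw":0.3,"xyz":[26,666,0],"angular":[0,0,0.03]}]'; python3 -m creep '[{"jaw":0.3,"xyz":[0,2,40],"angular":[0,0,0]},{"jaw":0.3,"xyz":[0,2,60],"angular":[0,0,0]},{"jaw":0.3,"xyz":[0,2,60],"angular":[0,0,0]}]'; python3 - <<'E'
from h import *
st(); go(578,207.5,47,2.852)
E
```

```text
clock: 34.98
eef_pos: [578.1, 214.1, 228.5]
tool_rot: [3.138, -0.002, 2.861]
force: [-0.3, -0.9, 0.0]
width: 55.6
gripper_force: 0.0
clock: 35.35
eef_pos: [578.1, 207.3, 167.5]
tool_rot: [-3.138, -0.004, 2.851]
force: [0.1, -0.4, 0.2]
width: 55.8
gripper_force: 0.0
t 35.35 pos [578.1 207.3 167.5] rot [-3.138 -0.004  2.851] F [ 0.1 -0.4  0.2] w 55.8 g 0.0 q [-0.39  0.67  0.    1.7   0.    0.78  0.89]
go (578, 207.5, 47, 2.852) xyz [ -0.3   0.6 120.5] ang [-0.004 -0.004 -0.001] rows>= 2
```

```bash
python3 -m creep '[{"jaw":0.3,"xyz":[0,0.5,40],"angular":[0,0,0]},{"jaw":0.3,"xyz":[0,0.5,80],"angular":[0,0,0]},{"jaw":0.3,"xyz":[0,0.5,105],"angular":[0,0,0]},{"jaw":0.3,"xyz":[0,0.5,118],"angular":[0,0,0]},{"jaw":0.3,"xyz":[0,0.5,120],"angular":[0,0,0]},{"jaw":0.3,"xyz":[0,0.5,120],"angular":[0,0,0]}]'; python3 -m creep '[{"jaw":0,"xyz":[0,0,0],"angular":[0,0,0]},{"jaw":-0.3,"xyz":[0,0,0],"angular":[0,0,0]},{"jaw":-0.6,"xyz":[0,0,0],"angular":[0,0,0]},{"jaw":-0.6,"xyz":[0,0,0],"angular":[0,0,0]},{"jaw":-0.6,"xyz":[0,0,0],"angular":[0,0,0]},{"jaw":-0.6,"xyz":[0,0,0],"angular":[0,0,0]}]'; python3 -m creep '[{"jaw":-0.6,"xyz":[0,0,-15],"angular":[0,0,0]},{"jaw":-0.6,"xyz":[0,0,-60],"angular":[0,0,0]},{"jaw":-0.6,"xyz":[0,0,-120],"angular":[0,0,0]},{"jaw":-0.6,"xyz":[0,0,-180],"angular":[0,0,0]},{"jaw":-0.6,"xyz":[0,0,-190],"angular":[0,0,0]},{"jaw":-0.6,"xyz":[0,0,-190],"angular":[0,0,0]}]'; python3 - <<'E'
from h import *
st(); go(460.5,-156,235,2.969)
im,d=viewer.get_image("top"); P=cloud("top",d); see("top","lamp_a_mid",P); 
g=im.astype(int); m=((im.min(2)>170)|((g[...,0]>150)&(g[...,2]<110)))&(P[...,2]>215)&(P[...,2]<275)&(np.hypot(P[...,0]-577,P[...,1]-208)<110)
q=P[m]; print(len(q)); 
if len(q)>10: print(q.mean(0),cv2.minAreaRect(q[:,:2].astype(np.float32)))
E
```

```text
clock: 36.1
eef_pos: [580.6, 209.4, 50.9]
tool_rot: [3.14, 0.002, 2.852]
force: [-0.1, -0.5, 0.1]
width: 55.3
gripper_force: 0.0
clock: 36.85
eef_pos: [579.8, 207.3, 51.2]
tool_rot: [-3.139, 0.001, 2.851]
force: [-2.1, -3.6, 8.1]
width: 34.3
gripper_force: 59.2
clock: 37.6
eef_pos: [579.7, 209.5, 240.8]
tool_rot: [3.14, 0.001, 2.852]
force: [0.0, 0.2, -2.0]
width: 34.4
gripper_force: 60.1
t 37.6 pos [579.7 209.5 240.8] rot [3.140e+00 1.000e-03 2.852e+00] F [ 0.   0.2 -2. ] w 34.4 g 60.1 q [-0.39  0.59  0.    1.63 -0.    0.92  0.89]
go (460.5, -156, 235, 2.969) xyz [   9.9 -384.3    5.3] ang [ 0.001  0.001 -0.117] rows>= 7
40
[615.38869758 187.60785707 248.52255563] ((615.1832275390625, 189.14456176757812), (19.772056579589844, 11.185376167297363), 71.29012298583984)
```

```bash
python3 -m creep '[{"jaw":-0.6,"xyz":[1,-40,0],"angular":[0,0,0]},{"jaw":-0.6,"xyz":[2,-95,0],"angular":[0,0,-0.03]},{"jaw":-0.6,"xyz":[4,-150,0],"angular":[0,0,-0.06]},{"jaw":-0.6,"xyz":[5,-205,0],"angular":[0,0,-0.09]},{"jaw":-0.6,"xyz":[7,-260,0],"angular":[0,0,-0.117]},{"jaw":-0.6,"xyz":[8,-315,0],"angular":[0,0,-0.117]},{"jaw":-0.6,"xyz":[10,-365,0],"angular":[0,0,-0.117]},{"jaw":-0.6,"xyz":[10,-384,5],"angular":[0,0,-0.117]},{"jaw":-0.6,"xyz":[10,-384,60],"angular":[0,0,-0.117]},{"jaw":-0.6,"xyz":[10,-384,110],"angular":[0,0,-0.117]},{"jaw":-0.6,"xyz":[10,-384,120],"angular":[0,0,-0.117]},{"jaw":-0.6,"xyz":[10,-384,120],"angular":[0,0,-0.117]}]'; python3 - <<'E'
from h import *
st(); go(460.5,-156,60,2.969)
snap("side",np.array([460,-170,60]),7,55,40,"pics/rest.png")
E
```

```text
clock: 39.2
eef_pos: [460.0, -155.7, 119.2]
tool_rot: [3.141, -0.002, 2.969]
force: [0.3, 0.2, -0.6]
width: 34.6
gripper_force: 60.4
t 39.2 pos [ 460.  -155.7  119.2] rot [ 3.141e+00 -2.000e-03  2.969e+00] F [ 0.3  0.2 -0.6] w 34.6 g 60.4 q [ 0.28  0.61 -0.02  2.08  0.02  0.45  1.65]
go (460.5, -156, 60, 2.969) xyz [-0.7 -0.3 59.2] ang [ 0.    -0.002 -0.   ] rows>= 1
crop origin 223 267
```

View pics/rest.png

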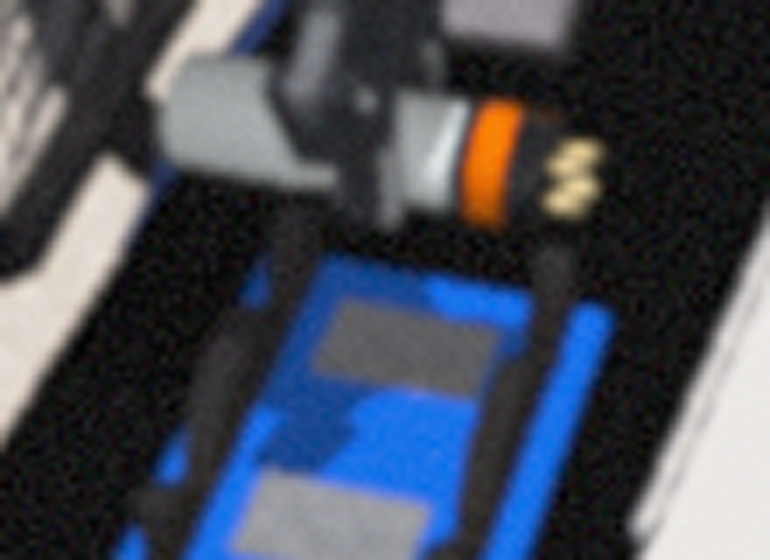

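The lamp hangs level, gripped at its middle ((165,110) to (605,180)), above the left trough. Lowering now.

```bash
python3 -m creep '[{"jaw":-0.6,"xyz":[-0.5,0,30],"angular":[0,0,0]},{"jaw":-0.6,"xyz":[-0.5,0,55],"angular":[0,0,0]},{"jaw":-0.6,"xyz":[-0.5,0,63],"angular":[0,0,0]},{"jaw":-0.6,"xyz":[-0.5,0,66],"angular":[0,0,0]},{"jaw":-0.6,"xyz":[-0.5,0,66],"angular":[0,0,0]}]'; python3 -m creep '[{"jaw":-0.6,"xyz":[0,0,1.5],"angular":[0,0,0]},{"jaw":-0.6,"xyz":[0,0,1.5],"angular":[0,0,0]}]'
```

```text
clock: 39.88
eef_pos: [461.6, -156.2, 54.7]
tool_rot: [-3.141, 0.002, 2.969]
force: [1.3, 0.0, -2.4]
width: 34.4
gripper_force: 60.3
clock: 40.12
eef_pos: [461.1, -156.1, 52.7]
tool_rot: [-3.142, 0.001, 2.969]
force: [0.4, -0.1, -1.9]
width: 34.4
gripper_force: 60.3
```

```bash
python3 -m creep '[{"jaw":-0.6,"xyz":[0,0,1],"angular":[0,0,0]},{"jaw":-0.6,"xyz":[0,0,2],"angular":[0,0,0]},{"jaw":-0.6,"xyz":[0,0,2],"angular":[0,0,0]}]'; python3 -m creep '[{"jaw":-0.1,"xyz":[0,0,0],"angular":[0,0,0]},{"jaw":0.2,"xyz":[0,0,0],"angular":[0,0,0]},{"jaw":0.4,"xyz":[0,0,0],"angular":[0,0,0]},{"jaw":0.4,"xyz":[0,0,0],"angular":[0,0,0]},{"jaw":0.4,"xyz":[0,0,-40],"angular":[0,0,0]},{"jaw":0.4,"xyz":[0,0,-100],"angular":[0,0,0]},{"jaw":0.4,"xyz":[0,0,-160],"angular":[0,0,0]},{"jaw":0.4,"xyz":[0,0,-220],"angular":[0,0,0]},{"jaw":0.4,"xyz":[0,0,-220],"angular":[0,0,0]}]'; python3 - <<'E'
from h import *
st()
im,d=viewer.get_image("top"); im2,d2=viewer.get_image("side"); P=cloud("side",d2); see("side","lamp_a_mid",P); see("side","driver_grip",P)
P=cloud("top",d)
for t in("cover","tape_roll_mid","reagent_c","beaker_100"): see("top",t,P)
a=cv2.resize(im2[270:390,220:380],None,fx=2.5,fy=2.5); b=cv2.resize(im[180:300,140:300],None,fx=2.5,fy=2.5); cv2.imwrite("pics/fin.png",np.hstack([a,b])[:,:,::-1])
E
```

```text
clock: 40.5
eef_pos: [461.2, -155.7, 51.2]
tool_rot: [3.141, 0.001, 2.969]
force: [-0.5, 1.8, 10.9]
width: 34.4
gripper_force: 61.6
clock: 41.62
eef_pos: [463.5, -156.8, 274.8]
tool_rot: [-3.14, 0.01, 2.969]
force: [0.1, 0.2, -0.1]
width: 59.7
gripper_force: 0.0
t 41.62 pos [ 463.5 -156.8  274.8] rot [-3.14   0.01   2.969] F [ 0.1  0.2 -0.1] w 59.7 g 0.0 q [ 0.28  0.36 -0.02  1.93  0.01  0.84  1.66]
side driver_grip score 0.71 px [294. 239.] n 230 med [468.7  34.  104.5] zpct [ 67.1 133.7] rect [455.4 121.2] [ 26.2 187.4] deg 9.0
side driver_grip score 0.44 px [243. 426.] n 10214 med [ 428.6 -452.9   19.6] zpct [16.9 23.1] rect [ 427.7 -435.4] [251.3 191.7] deg 75.2
top cover score 0.8 px [495. 289.] n 4526 med [ 428.8 -469.    18. ] zpct [13.1 27.1] rect [ 451.3 -387.4] [372.5 185.6] deg 74.2
top cover score 0.5 px [309. 274.] n 668 med [468.8  40.2  54.9] zpct [ 3.7 59.9] rect [469.4  43.6] [78.3 76.4] deg 82.4
top tape_roll_mid score 0.86 px [152. 207.] n 378 med [649.9 445.5  16.1] zpct [-0.7 21.7] rect [649.1 449.3] [72.5 61.8] deg 89.2
top reagent_c score 0.82 px [252. 168.] n 452 med [749.4 178.   79. ] zpct [ 19.5 106.5] rect [755.8 181.9] [50.9 55.3] deg 39.4
top beaker_100 score 0.68 px [449. 203.] n 258 med [ 668.6 -350.6   23.9] zpct [ 8.1 28.6] rect [ 670.3 -352.9] [44.3 48. ] deg 27.1
```

View pics/fin.png

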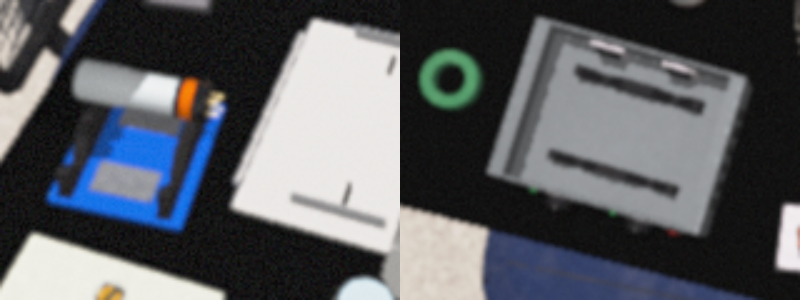

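The lamp lies in the far (left) trough at about (150,90), and the box is empty. I'll check how it is seated in numbers.

```bash
python3 - <<'E'
from h import *
for n in("side","top"):
    im,d=viewer.get_image(n); P=cloud(n,d); c,s=np.cos(-.173),np.sin(-.173)
    q=P[(P[...,2]>50)&(P[...,2]<75)&(np.hypot(P[...,0]-460,P[...,1]+156)<95)]-[453.6,-195.5,0]
    X=q[:,0]*c+q[:,1]*s; Y=-q[:,0]*s+q[:,1]*c
    print(n,len(q),"along",np.percentile(X,[1,50,99]).round(1),"across",np.percentile(Y,[2,50,98]).round(1),"ztop",np.percentile(q[:,2],[90,97]).round(1))
    if len(q)>50: print("yaw in rest",np.polyfit(X,Y,1)[0].round(3),"tilt",np.polyfit(X[q[:,2]>58],q[q[:,2]>58][:,2],1)[0].round(3))
E
```

```text
side 698 along [-70.9  -5.5  62.7] across [22.1 32.7 53.1] ztop [66.4 67.7]
yaw in rest 0.014 tilt -0.005
top 445 along [-69.8 -27.9  63.7] across [24.6 44.2 58.7] ztop [66.1 67.8]
yaw in rest 0.018 tilt -0.011
```

Seated: the mid is within about 4 mm along, the top is at 66 mm, and it is aligned and level.

```bash
python3 -c "
from h import *
print(ctrl.finish_job()); st()"
```

```text
the job is handed in; nothing more can be done
None
the job is handed in; nothing more can be done
```

The job is handed in, but no verdict came back. By my last checks the tape roll is on the worktop, both fasteners are released, the cover lies flat on the bare worktop, the only lamp in the box is in the rest's left trough, the driver is back in its stand, and the bottle and beaker have not moved.

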